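Set out the guest soaps in an even row

TASK

Set out the four bars of soap in one neat, even row on the bamboo tray: straighten the three askew bars, and take the blue bar standing in the caddy, lay it down on its broad side and add it to the row. At the end each bar lies flat and centred along a dark stripe of its own, squared up with the stripe, with its end against the tray's back rail; any colour may go on any stripe. Leave everything else on the shelf where it is.

Things in the scene. Friction and masses are not known exactly. Their poses are not given: they have to be found in the camera images.
- tray: fixed bamboo soap tray, origin at its underside, level with the shelf. Its floor is 10 mm thick, 185 mm deep (x from -110 to +75 mm) and 350 mm wide (y). A rail on its far side, 14 mm thick, rises to 30 mm above the shelf; its near face is at x = +61 mm. No other walls. Four dark inlaid stripes, 8 mm wide, run along x at y = +127.5, +42.5, -42.5, -127.5 mm (85 mm apart).
- soap_ivory: bar of ivory soap with a white paper band, 96 x 48 x 28 mm (x, y, z), 0.12 kg, lying flat and askew on the tray. Origin: centre of its underside; x along its length, z up.
- soap_sage: bar of sage green soap with a white paper band, 96 x 48 x 28 mm (x, y, z), 0.12 kg, lying flat and askew on the tray. Origin: centre of its underside; x along its length, z up.
- soap_rose: bar of rose pink soap with a white paper band, 96 x 48 x 28 mm (x, y, z), 0.12 kg, lying flat and askew on the tray. Origin: centre of its underside; x along its length, z up.
- soap_blue: bar of blue soap with a white paper band, same size, 0.12 kg, standing on end in the caddy at the start. Origin: centre of its lower end; z along its 96 mm length (up while standing), y along its 48 mm width, x along its 28 mm thickness.
- caddy: fixed small bamboo caddy, left or right of the tray, 54 x 78 mm (x, y) and 41 mm high, walls 6 mm, open on top; pocket 42 x 66 mm, its floor 8 mm above the shelf. Origin: centre of its underside. The blue bar stands in it, reaching 104 mm above the shelf. The shelf beyond the caddy, away from the robot, is free for about 200 mm.
- soap_ivory_center (a point): middle of the ivory bar (14 mm under its broad faces), axes as the bar's body
- soap_sage_center (a point): middle of the sage bar (14 mm under its broad faces), axes as the bar's body
- soap_rose_center (a point): middle of the rose bar (14 mm under its broad faces), axes as the bar's body
- soap_blue_center (a point): middle of the blue bar (14 mm under its broad faces), axes as the bar's body
- place1 (a point): point on the tray's floor on stripe 1 (1 is leftmost, +y), 48 mm in front of the rail: a bar lying straight on this stripe and touching the rail has its middle 14 mm above it. Axes as the tray's: x towards the rail, y along the row.
- place2 (a point): point on the tray's floor on stripe 2 (1 is leftmost, +y), 48 mm in front of the rail: a bar lying straight on this stripe and touching the rail has its middle 14 mm above it. Axes as the tray's: x towards the rail, y along the row.
- place3 (a point): point on the tray's floor on stripe 3 (1 is leftmost, +y), 48 mm in front of the rail: a bar lying straight on this stripe and touching the rail has its middle 14 mm above it. Axes as the tray's: x towards the rail, y along the row.
- place4 (a point): point on the tray's floor on stripe 4 (1 is leftmost, +y), 48 mm in front of the rail: a bar lying straight on this stripe and touching the rail has its middle 14 mm above it. Axes as the tray's: x towards the rail, y along the row.
- candle: candle in a clear glass, 72 mm across, 70 mm high, standing on the shelf on the other side of the tray from the caddy. Origin: centre of its underside. To be left alone.
- jar: clear glass jar, 70 mm across, 85 mm high, on the upper bamboo tier at the far left. Origin: centre of its underside. To be left alone.
- comb: black plastic comb, 150 mm long, 5 mm thick, lying on the upper bamboo tier. Origin: on the spine, underside. To be left alone.
- tweezer: steel tweezer, 95 mm long, lying on the upper bamboo tier. Origin: centre of its underside. To be left alone.
- tin: round aluminium cream tin, 76 mm across, 26 mm high, on the shelf beyond the tray. Origin: centre of its underside. To be left alone.
- nailbrush: wooden nail brush, 95 x 42 x 30 mm, bristles down, on the shelf beyond the tray. Origin: centre of its underside. To be left alone.
- hairbrush: dark wooden hairbrush, 220 mm long along x, 30 mm high, on the shelf to the right. Origin: underside, where handle meets head. To be left alone.
- pump (a joint): press button on top of the white pump dispenser (72 mm across, about 150 mm high) at the right end; 0 = up, 0.006 m = pressed. To be left alone.

How it is judged:
At the end, for the whole second after the job is handed in: On each of the four stripes one bar lies flat (within 0.1 rad) on the tray's floor, its middle within 8 mm of the stripe's centre line and its end within 6 mm of the back rail, its length within 0.09 rad of the stripe; all bars are at rest (((y of soap_ivory_center in the frame of place1 between -0.008 and 0.008 m and x of soap_ivory_center in the frame of place1 between -0.006 and 0.006 m and z of soap_ivory_center in the frame of place1 between 0.009 and 0.019 m and angle between the x axis of soap_ivory and the x axis of tray, either way round below 0.09 rad and angle between the z axis of soap_ivory and the z axis of tray, either way round below 0.1 rad) or (y of soap_sage_center in the frame of place1 between -0.008 and 0.008 m and x of soap_sage_center in the frame of place1 between -0.006 and 0.006 m and z of soap_sage_center in the frame of place1 between 0.009 and 0.019 m and angle between the x axis of soap_sage and the x axis of tray, either way round below 0.09 rad and angle between the z axis of soap_sage and the z axis of tray, either way round below 0.1 rad) or (y of soap_rose_center in the frame of place1 between -0.008 and 0.008 m and x of soap_rose_center in the frame of place1 between -0.006 and 0.006 m and z of soap_rose_center in the frame of place1 between 0.009 and 0.019 m and angle between the x axis of soap_rose and the x axis of tray, either way round below 0.09 rad and angle between the z axis of soap_rose and the z axis of tray, either way round below 0.1 rad) or (y of soap_blue_center in the frame of place1 between -0.008 and 0.008 m and x of soap_blue_center in the frame of place1 between -0.006 and 0.006 m and z of soap_blue_center in the frame of place1 between 0.009 and 0.019 m and angle between the z axis of soap_blue and the x axis of tray, either way round below 0.09 rad and angle between the x axis of soap_blue and the z axis of tray, either way round below 0.1 rad)) and ((y of soap_ivory_center in the frame of place2 between -0.008 and 0.008 m and x of soap_ivory_center in the frame of place2 between -0.006 and 0.006 m and z of soap_ivory_center in the frame of place2 between 0.009 and 0.019 m and angle between the x axis of soap_ivory and the x axis of tray, either way round below 0.09 rad and angle between the z axis of soap_ivory and the z axis of tray, either way round below 0.1 rad) or (y of soap_sage_center in the frame of place2 between -0.008 and 0.008 m and x of soap_sage_center in the frame of place2 between -0.006 and 0.006 m and z of soap_sage_center in the frame of place2 between 0.009 and 0.019 m and angle between the x axis of soap_sage and the x axis of tray, either way round below 0.09 rad and angle between the z axis of soap_sage and the z axis of tray, either way round below 0.1 rad) or (y of soap_rose_center in the frame of place2 between -0.008 and 0.008 m and x of soap_rose_center in the frame of place2 between -0.006 and 0.006 m and z of soap_rose_center in the frame of place2 between 0.009 and 0.019 m and angle between the x axis of soap_rose and the x axis of tray, either way round below 0.09 rad and angle between the z axis of soap_rose and the z axis of tray, either way round below 0.1 rad) or (y of soap_blue_center in the frame of place2 between -0.008 and 0.008 m and x of soap_blue_center in the frame of place2 between -0.006 and 0.006 m and z of soap_blue_center in the frame of place2 between 0.009 and 0.019 m and angle between the z axis of soap_blue and the x axis of tray, either way round below 0.09 rad and angle between the x axis of soap_blue and the z axis of tray, either way round below 0.1 rad)) and ((y of soap_ivory_center in the frame of place3 between -0.008 and 0.008 m and x of soap_ivory_center in the frame of place3 between -0.006 and 0.006 m and z of soap_ivory_center in the frame of place3 between 0.009 and 0.019 m and angle between the x axis of soap_ivory and the x axis of tray, either way round below 0.09 rad and angle between the z axis of soap_ivory and the z axis of tray, either way round below 0.1 rad) or (y of soap_sage_center in the frame of place3 between -0.008 and 0.008 m and x of soap_sage_center in the frame of place3 between -0.006 and 0.006 m and z of soap_sage_center in the frame of place3 between 0.009 and 0.019 m and angle between the x axis of soap_sage and the x axis of tray, either way round below 0.09 rad and angle between the z axis of soap_sage and the z axis of tray, either way round below 0.1 rad) or (y of soap_rose_center in the frame of place3 between -0.008 and 0.008 m and x of soap_rose_center in the frame of place3 between -0.006 and 0.006 m and z of soap_rose_center in the frame of place3 between 0.009 and 0.019 m and angle between the x axis of soap_rose and the x axis of tray, either way round below 0.09 rad and angle between the z axis of soap_rose and the z axis of tray, either way round below 0.1 rad) or (y of soap_blue_center in the frame of place3 between -0.008 and 0.008 m and x of soap_blue_center in the frame of place3 between -0.006 and 0.006 m and z of soap_blue_center in the frame of place3 between 0.009 and 0.019 m and angle between the z axis of soap_blue and the x axis of tray, either way round below 0.09 rad and angle between the x axis of soap_blue and the z axis of tray, either way round below 0.1 rad)) and ((y of soap_ivory_center in the frame of place4 between -0.008 and 0.008 m and x of soap_ivory_center in the frame of place4 between -0.006 and 0.006 m and z of soap_ivory_center in the frame of place4 between 0.009 and 0.019 m and angle between the x axis of soap_ivory and the x axis of tray, either way round below 0.09 rad and angle between the z axis of soap_ivory and the z axis of tray, either way round below 0.1 rad) or (y of soap_sage_center in the frame of place4 between -0.008 and 0.008 m and x of soap_sage_center in the frame of place4 between -0.006 and 0.006 m and z of soap_sage_center in the frame of place4 between 0.009 and 0.019 m and angle between the x axis of soap_sage and the x axis of tray, either way round below 0.09 rad and angle between the z axis of soap_sage and the z axis of tray, either way round below 0.1 rad) or (y of soap_rose_center in the frame of place4 between -0.008 and 0.008 m and x of soap_rose_center in the frame of place4 between -0.006 and 0.006 m and z of soap_rose_center in the frame of place4 between 0.009 and 0.019 m and angle between the x axis of soap_rose and the x axis of tray, either way round below 0.09 rad and angle between the z axis of soap_rose and the z axis of tray, either way round below 0.1 rad) or (y of soap_blue_center in the frame of place4 between -0.008 and 0.008 m and x of soap_blue_center in the frame of place4 between -0.006 and 0.006 m and z of soap_blue_center in the frame of place4 between 0.009 and 0.019 m and angle between the z axis of soap_blue and the x axis of tray, either way round below 0.09 rad and angle between the x axis of soap_blue and the z axis of tray, either way round below 0.1 rad)) and linear speed of each of soap_ivory, soap_sage, soap_rose, soap_blue below 0.02 m/s); the robot touches nothing.
It fails at once if a bystander (candle, jar, comb, tweezer, tin, nail brush or hairbrush) is moved by more than 30 mm (distance of any of candle, jar, comb, tweezer, tin, nailbrush, hairbrush from where it was at the start of the episode above 0.03 m).
It fails at once if the pump dispenser is pressed (value of joint pump above 0.003 m).
It also fails if it takes over 69 s, if anything falls off the work surface, if the arm or the gripper's body presses on something with over 40 N, if the wrist force passes 120 N, or if a joint passes its speed limit or range.

ROBOT

A 6-joint arm with a two-finger parallel gripper is mounted at the origin on the work surface. World frame = base frame: x ahead of the robot, y to its left, z up, the work surface at z = 0. Lengths are in m, angles in rad, forces in N, time in s.
With the tool pointing down it reaches from about 0.35 to 0.85 m from the base axis. Payload 8.1 kg.
Tool frame: the origin (TCP) lies at the very end of the fingers, on their centre line; the grasp point (between the pads) lies 19 mm behind it; z points along the fingers, y is the line along which they close (so a half turn about z gives the same grasp; the last joint's range is limited). The gripper opens to 93 mm and grips with 3 to 60 N. Pads are 15 mm wide; open, the fingers measure 128 mm over their backs; the gripper's body (75 mm by 188 mm) begins 65 mm behind the grasp point.
Start: joints at [1.24, 0.13, 1.488, -0, 1.523, -0.085], TCP at [0.146, 0.582, 0.18] pointing down, gripper open.
Joint ranges: [-2.96, 2.96], [-0.89, 2.26], [0.02, 2.5], [-1.34, 4.48], [0, 2.73], [-2.66, 2.66]. Speed limits (rad/s): [2.39, 2.39, 2.79, 3.14, 3.14, 3.14].

INTERFACE

Orientations are given as a rotation vector (axis times angle).
In Python, from plant import robot, imaging gives the robot as it stands.
- The arm moves only by the tool jog_arm, never from a script. Its argument "rows" is a list of rows, each a list of 2 entries, a list of its own where there are three numbers: the shift along the tool's x, y, z each as a share of 0.2 m, from -1 to 1, then the turn, a rotation vector about the tool's x, y, z each as a share of pi/2 rad, from -1 to 1. A call has 1 to 5 rows; each row is the pose to reach, as a shift and turn from the pose commanded when the call began, along the tool's axes at that moment; what a row does not reach only later rows make up. A row lasts 1/10 s, in which the tool goes at most 50 mm and 8.59 degrees, less where a joint would pass 70% of its speed; a pose out of reach is approached as far as the arm can. A call with a number of a shift or a turn outside -1 to 1 is refused whole. A call with a gripper value outside its range is refused whole. "hand" is the closure, from -1 (fully open) to 1 (shut), set as the call begins (left out, the last holds). The fingers move at their own pace and stop on an object; "squeeze" is the grip in N (left out, the last holds). Time passes only in rows, so rows that repeat a pose let the fingers close. It gives the time, the measured TCP pose, the force, the opening and the grip force at its end, in the units of the state.
- robot.read_state(): the state, without advancing time (a new reading comes with each control period).
- imaging.read_camera(name): name is "side" or "top"; returns a dict with "frame" (400x640x3 uint8, red, green, blue), "vertical_fov" (degrees; the focal length in pixels is half the picture's height over the tangent of half this angle, whatever the lens; pixels are square), "cx", "cy" (the principal point, pixels), "R" (3x3) and "t" (3): a world point X has camera coordinates R X + t. Camera axes: x right, y down, z forward; pixel columns grow to the right and rows downward; lengths in m; the calibration is good to about 2 mm. A picture is of the moment at which its call begins. There is no depth.
- robot.close_job(): hands the job in; it is judged then, once.
The state is a dict: "t": time; "q": joint angles; "dq": joint speeds; "joint_torque": joint torques, N m; "tool_pos": TCP position; "orientation": TCP orientation; "force": force on the tool from outside, world axes, zero at the start; "wrist_torque": the same for the moment, N m; "opening": finger opening in m; "gripper_force": force on a finger pad.
Only numpy, scipy, OpenCV 4.12 (cv2) and the standard library are available. Lean on these libraries where they do the work, as an engineer would, in place of code of your own. Each camera call takes 0.05 s, during which the arm holds its last target. There are 200 camera calls.

## Working session

There is one attempt and no reset: what is moved stays moved. The work goes in short steps, Python scripts to look and compute and a tool call to move; the robot and the scene stay as the last step left them, time stands still between calls to the robot, and variables do not carry over. Pictures are saved under pics/ and viewed, at most 10 in all, crops included, and the job is handed in when it is done.

Besides the shell and the picture viewer there is one more tool, called after "Request:" as name(argument=value, ...), one argument or row to a line, values as JSON. jog_arm: Moves the arm, as the interface text tells. Its arguments: {"type":"object","properties":{"rows":{"type":"array"},"hand":{"type":"number"},"squeeze":{"type":"number"}},"required":["rows"]}

```bash
mkdir -p pics
cat > h.py <<'E'
import numpy as np, cv2
from plant import robot, imaging
def snap(n,f=None):
    c=imaging.read_camera(n)
    if f: cv2.imwrite(f,c["frame"][:,:,::-1])
    return c
def K(c):
    f=200/np.tan(np.radians(c["vertical_fov"])/2); return np.array([[f,0,c["cx"]],[0,f,c["cy"]],[0,0,1]])
def proj(c,X):
    p=(np.asarray(X)@c["R"].T+c["t"])@K(c).T; return p[...,:2]/p[...,2:]
def onplane(c,uv,z):
    uv=np.atleast_2d(uv).astype(float); d=np.c_[uv,np.ones(len(uv))]@np.linalg.inv(K(c)).T@c["R"]
    o=-c["R"].T@c["t"]; return o+d*((z-o[2])/d[:,2])[:,None]
def tri(c1,p1,c2,p2):
    P=[K(c)@np.c_[c["R"],c["t"]] for c in (c1,c2)]
    X=cv2.triangulatePoints(P[0],P[1],np.float64(p1).T.reshape(2,-1),np.float64(p2).T.reshape(2,-1)); return (X[:3]/X[3]).T
E
python3 - <<'E'
from h import *
for n in("top","side"):
    c=snap(n,f"pics/{n}0.png"); print(n,-c["R"].T@c["t"],c["R"].round(2).tolist(),c["vertical_fov"],c["frame"].shape)
print(robot.read_state())
E
```

```text
top [0.51353883 0.01591719 1.2846341 ] [[-0.02, -1.0, 0.01], [-1.0, 0.02, -0.09], [0.09, -0.01, -1.0]] 57.276652228275786 (400, 640, 3)
side [-0.02616931 -0.80770895  0.70545349] [[0.79, -0.61, 0.03], [-0.28, -0.4, -0.88], [0.54, 0.69, -0.48]] 51.86846782740991 (400, 640, 3)
{'t': 0.1, 'q': array([ 1.23961734e+00,  1.31051714e-01,  1.48918134e+00, -4.71263862e-06,
        1.52301882e+00, -8.54060770e-02]), 'dq': array([-2.46707156e-03, -2.09713942e-03, -2.61296884e-03,  1.88160910e-03,
       -8.22119956e-05, -2.18113587e-03]), 'joint_torque': array([ 7.86134660e-04, -5.61340964e+01, -4.93094230e+01,  7.69812497e-02,
        2.92516494e-02, -1.24365956e-04]), 'tool_pos': array([0.14577596, 0.581417  , 0.17940666]), 'orientation': array([-3.85046285e-01, -3.11756483e+00,  2.55122090e-03]), 'force': array([ 0.12407808,  0.30304496, -0.21545932]), 'wrist_torque': array([-0.00785075,  0.03992162, -0.03603106]), 'gripper_force': 0.0, 'opening': 0.09317369307847422}
```

View pics/top0.png

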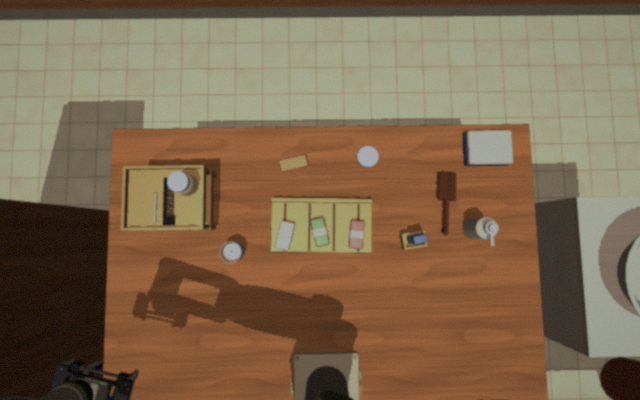

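View pics/side0.png

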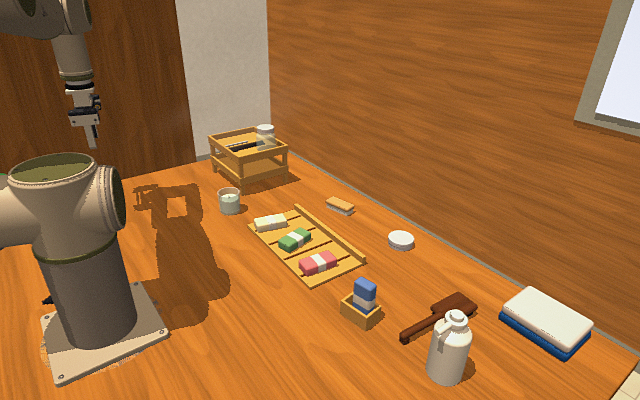

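The pictures show the tray with ivory (286,235), sage (320,232) and rose (357,234), the caddy with the blue bar at (414,239), the candle at (232,251), and free stripe 4 or 1 to be settled. I'll enlarge both views.

Run:
```python
import cv2,numpy as np
t=cv2.imread("pics/top0.png")[188:263,262:442]; s=cv2.imread("pics/side0.png")[195:335,240:400]
a=cv2.resize(t,None,fx=4.4,fy=4.4,interpolation=cv2.INTER_CUBIC); cv2.imwrite("pics/ct.png",a)
b=cv2.resize(s,None,fx=4.2,fy=4.2,interpolation=cv2.INTER_CUBIC); cv2.imwrite("pics/cs.png",b); print(a.shape,b.shape)
```

```text
(330, 792, 3) (588, 672, 3)
```

View pics/ct.png

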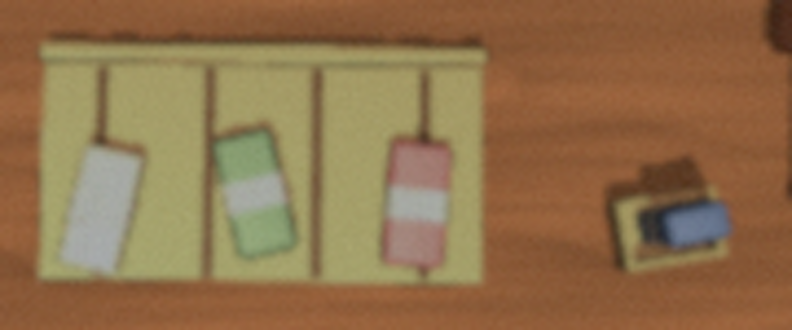

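View pics/cs.png

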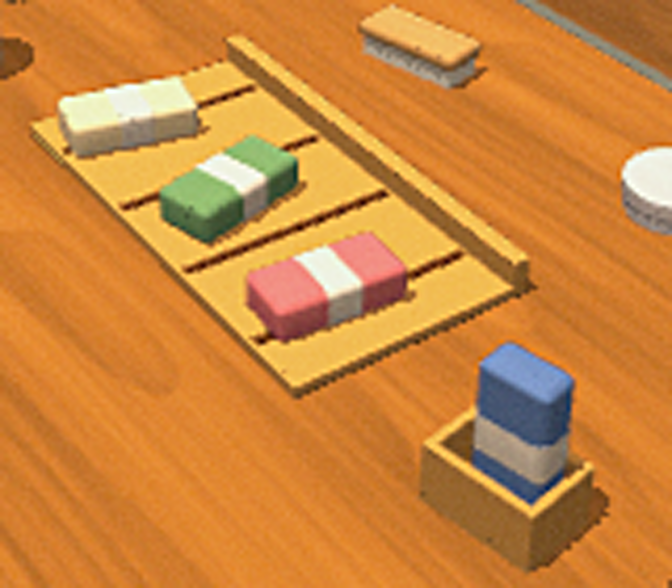

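The top view gives stripes at crop columns 103, 210, 317 and 424. Ivory is near stripe 1, sage lies between 2 and 3, and rose is on 4. So ivory→1, sage→2, blue→3, rose→4. Now I'll fit the poses in both views.

```bash
cat >> h.py <<'E'
from scipy.optimize import minimize, least_squares
def mask(img,name,roi):
    h=cv2.cvtColor(img,cv2.COLOR_RGB2HSV).astype(int); H,S,V=h[...,0],h[...,1],h[...,2]
    m={"sage":(H>35)&(H<90)&(S>50),"rose":((H>168)|(H<5))&(S>50)&(V>120),"blue":(H>95)&(H<130)&(S>70),"ivory":(S<75)&(V>120)}[name]
    r=np.zeros_like(m); x0,y0,x1,y1=roi; r[y0:y1,x0:x1]=1; m=(m&r).astype(np.uint8)
    n,l,st,_=cv2.connectedComponentsWithStats(m,connectivity=8)
    m=np.isin(l,[i for i in range(1,n) if st[i,4]>=8]).astype(np.uint8)
    return cv2.convexHull(np.argwhere(m)[:,::-1].astype(np.int32))[:,0] if m.any() else None
def box(p,size):
    x,y,z,a=p; s=np.array([[i,j,k] for i in(-.5,.5) for j in(-.5,.5) for k in(0,1)])*size
    c,n=np.cos(a),np.sin(a); return s@np.array([[c,n,0],[-n,c,0],[0,0,1]])+[x,y,z]
def fill(pts,o,U=10,W=70):
    m=np.zeros((W*U,W*U),np.uint8); cv2.fillConvexPoly(m,np.int32(np.round((pts-o+.5)*U)),1); return m
def fit(cams,hulls,p0,size,zfix=None):
    T=[]
    for h in hulls:
        o=h.min(0)-8; m=fill(np.vstack([h]),o)  # grow by half a pixel to cover pixel areas
        m=cv2.dilate(m,np.ones((10,10),np.uint8)); T.append((o,m))
    def cost(p):
        q=[p[0],p[1],p[2] if zfix is None else zfix,p[-1]]; e=0
        for c,(o,m) in zip(cams,T):
            g=fill(cv2.convexHull(np.float32(proj(c,box(q,size))))[:,0],o); e+=(g!=m).sum()/m.sum()
        return e
    p0=np.array(p0 if zfix is None else [p0[0],p0[1],p0[3]],float); best=None
    for _ in range(3):
        sim=np.vstack([p0]+[p0+d for d in np.diag([.012,.012,.012,.15] if zfix is None else [.012,.012,.15])])
        r=minimize(cost,p0,method="Nelder-Mead",options=dict(initial_simplex=sim,xatol=1e-4,fatol=1e-4)); p0=r.x
    return r.x,r.fun
E
python3 - <<'E'
from h import *
ct,cs=[snap(n) for n in("top","side")]
T=lambda p:(np.array(p)+.5)/4.4-.5+[262,188]; S=lambda p:(np.array(p)+.5)/4.2-.5+[240,195]
# tray: local xyz of picked corners
L=np.array([[-.11,.175,.01],[-.11,-.175,.01],[.075,.175,.03],[.075,-.175,.03]])
pt=T([(40,279),(483,283),(42,43),(486,48)]); ps=S([(33,126),(297,386),(237,38),(527,262)])
def W(p,L): c,s=np.cos(p[3]),np.sin(p[3]); return L@np.array([[c,s,0],[-s,c,0],[0,0,1]])+p[:3]
f=lambda p:np.r_[(proj(ct,W(p,L))-pt).ravel(),(proj(cs,W(p,L))-ps).ravel()]
r=least_squares(f,[.5,0,0,0]); print("tray",r.x.round(4),"res",f(r.x).round(1))
np.save("tray.npy",r.x)
print("tri corners",tri(ct,pt,cs,ps).round(4).tolist())
for n,uv,size,rt,rs in [("ivory",(286,235),(.096,.048,.028),(270,217,300,256),(250,208,292,234)),("sage",(320,232),(.096,.048,.028),(305,210,335,255),(270,220,315,260)),("rose",(357,234),(.096,.048,.028),(342,212,370,255),(290,245,345,280)),("blue",(419,239),(.028,.048,.096),(405,225,435,255),(345,270,385,325))]:
    h=[mask(c["frame"],n,q) for c,q in((ct,rt),(cs,rs))]
    print(n,[ (a.min(0).tolist(),a.max(0).tolist()) for a in h])
    z=.104 if n=="blue" else .038; g=onplane(ct,uv,z)[0]; g=[g[0],g[1],.008 if n=="blue" else .01,0]
    if n=="blue": continue
    print("  free z",*fit((ct,cs),h,g,np.array(size)))
    print("  fixed ",*fit((ct,cs),h,g,np.array(size),g[2]))
# blue from picked top-face corners in side, caddy too
q=S([(479,364),(508,343),(573,378),(545,403)]); q2=T([(667,207),(726,202),(730,243),(671,247)])
print("blue top by side",onplane(cs,q,.104).round(4).tolist()); print("by top",onplane(ct,q2,.104).round(4).tolist())
print("blue tri center",tri(ct,q2.mean(0)[None],cs,q.mean(0)[None]).round(4))
q=S([(424,447),(470,412),(591,465),(527,520)]); print("caddy rim by side",onplane(cs,q,.041).round(4).tolist())
q=T([(610,192),(717,184),(727,258),(624,269)]);print("by top",onplane(ct,q,.041).round(4).tolist())
E
```

```text
tray [ 0.5589  0.0091 -0.0052 -0.0265] res [-0.4  0.2 -0.1  0.2 -0.5  0.1 -0.1 -0.  -0.6  0.3 -0.4  1.1  0.9 -0.5
  1.  -0.7]
tri corners [[0.4546, 0.1851, 0.0064], [0.4454, -0.1629, 0.0077], [0.6369, 0.1818, 0.0236], [0.6281, -0.1674, 0.0228]]
ivory [([275, 221], [293, 250]), ([254, 213], [285, 229])]
  free z [ 0.50766238  0.13589133  0.01014469 -0.23702265] 0.5049951561028224
  fixed  [ 0.50737433  0.13632358 -0.23741555] 0.5053424342474512
sage [([311, 218], [328, 246]), ([278, 228], [310, 252])]
  free z [0.51713226 0.0158482  0.00833512 0.23638134] 0.1920958343317834
  fixed  [0.51727304 0.01570257 0.23982686] 0.19498984838408687Traceback (most recent call last):
  File "<stdin>", line 14, in <module>
AttributeError: 'NoneType' object has no attribute 'min'
```

Run:
```python
from h import *
ct,cs=[snap(n) for n in("top","side")]
for nm,c,p in [("rose top",ct,(355,225)),("rose top",ct,(357,245)),("rose side",cs,(307,264)),("rose side f",cs,(308,270)),("ivory top",ct,(286,232)),("ivory side",cs,(260,220)),("iv front",cs,(262,228)),("traytop",ct,(300,240)),("tray side",cs,(290,210)),("bluetop",ct,(420,239)),("blue side",cs,(362,286)),("blue edge",cs,(370,292))]:
    f=c["frame"][p[1]-1:p[1]+2,p[0]-1:p[0]+2].reshape(-1,3).mean(0); print(nm,f.round(),cv2.cvtColor(np.uint8([[f]]),cv2.COLOR_RGB2HSV)[0,0])
```

```text
rose top [162. 127. 117.] [  7  71 161]
rose top [162. 130. 119.] [  7  68 162]
rose side [242. 144. 131.] [  3 117 242]
rose side f [174.  85.  79.] [  2 141 174]
ivory top [166. 169. 163.] [ 45   9 168]
ivory side [240. 242. 195.] [ 32  50 242]
iv front [155. 129.  93.] [ 18 103 154]
traytop [165. 163. 108.] [ 29  87 164]
tray side [222. 154.  64.] [ 17 183 222]
bluetop [106. 120. 143.] [109  68 143]
blue side [104. 125. 164.] [110  93 164]
blue edge [ 62.  76. 101.] [110  97 100]
```

```bash
sed -i 's/"rose":.*"ivory":(S<75)&(V>120)}/"rose":((H>165)|(H<13))\&(S>45)\&(S<165)\&(V>115),"blue":(H>95)\&(H<130)\&(S>45),"ivory":(S<(50 if roi[1]>212 else 130))\&(V>90)}/' h.py
python3 - <<'E'
from h import *
ct,cs=[snap(n) for n in("top","side")]
T=lambda p:(np.array(p)+.5)/4.4-.5+[262,188]; S=lambda p:(np.array(p)+.5)/4.2-.5+[240,195]
for n,g,size,rt,rs in [("ivory",(.507,.136),(.096,.048,.028),(270,217,300,256),(250,208,292,234)),("sage",(.517,.016),(.096,.048,.028),(305,210,335,255),(270,220,315,260)),("rose",(.51,-.1),(.096,.048,.028),(342,212,370,255),(295,248,341,278)),("blue",0,(.028,.048,.096),(405,225,435,255),(345,270,385,325))]:
    h=[mask(c["frame"],n,q) for c,q in((ct,rt),(cs,rs))]
    if n=="blue": g=onplane(ct,T((698,224)),.104)[0]
    g=[g[0],g[1],.008 if n=="blue" else .006,-.1 if n=="blue" else 0]
    print(n,[ (a.min(0).tolist(),a.max(0).tolist()) for a in h])
    print("  free z",*fit((ct,cs),h,g,np.array(size)))
    print("  top,side only",*[fit((c,),(k,),g,np.array(size),g[2]) for c,k in zip((ct,cs),h)])
q=S([(479,364),(508,343),(573,378),(545,403)]); q2=T([(667,207),(726,202),(730,243),(671,247)])
print("blue top by side",onplane(cs,q,.104).round(4).tolist()); print("by top",onplane(ct,q2,.104).round(4).tolist())
print("blue tri center",tri(ct,q2.mean(0)[None],cs,q.mean(0)[None]).round(4))
q=S([(424,447),(470,412),(591,465),(527,520)]); print("caddy rim by side",onplane(cs,q,.041).round(4).tolist())
q=T([(610,192),(717,184),(727,258),(624,269)]);print("by top",onplane(ct,q,.041).round(4).tolist())
E
```

```text
ivory [([276, 222], [293, 249]), ([254, 213], [287, 231])]
  free z [ 0.50803249  0.13563346  0.00749372 -0.26666865] 0.16374597034171504
  top,side only (array([ 0.50819314,  0.13613069, -0.23052207]), np.float64(0.0903932946486138)) (array([ 0.50922388,  0.13844042, -0.27851009]), np.float64(0.06524390243902439))
sage [([311, 218], [328, 246]), ([278, 228], [310, 252])]
  free z [0.51760303 0.01591733 0.00784868 0.22756106] 0.1858658073260004
  top,side only (array([0.5174368 , 0.01581655, 0.21973756]), np.float64(0.04145996658527182)) (array([0.52123189, 0.01986196, 0.29249503]), np.float64(0.12130927241313112))
rose [([349, 220], [363, 254]), ([299, 250], [336, 275])]
  free z [ 0.50650606 -0.10913454  0.00689806 -0.05844362] 0.3172292514830917
  top,side only (array([ 0.50305074, -0.10956312, -0.10900685]), np.float64(0.19970479704797048)) (array([ 0.51018476, -0.10761168, -0.02451515]), np.float64(0.10530051344004833))
blue [([412, 234], [426, 242]), ([353, 277], [375, 314])]
  free z [ 0.49128559 -0.30631688  0.00159521 -0.03170567] 0.9845454774006921
  top,side only (array([ 0.49110414, -0.30636922, -0.03097225]), np.float64(0.6548817204301075)) (array([ 0.49729612, -0.30116675, -0.22093982]), np.float64(0.2714193502115757))
blue top by side [[0.4685, -0.294, 0.104], [0.4924, -0.2902, 0.104], [0.5013, -0.3312, 0.104], [0.4762, -0.3367, 0.104]]
by top [[0.5029, -0.2857, 0.104], [0.5058, -0.3292, 0.104], [0.476, -0.3308, 0.104], [0.4739, -0.2875, 0.104]]
blue tri center [[ 0.4892 -0.3094  0.099 ]]
caddy rim by side [[0.4505, -0.2746, 0.041], [0.4893, -0.2681, 0.041], [0.5153, -0.3385, 0.041], [0.4597, -0.348, 0.041]]
by top [[0.5147, -0.2582, 0.041], [0.5194, -0.3412, 0.041], [0.4626, -0.3465, 0.041], [0.4556, -0.2668, 0.041]]
```

```bash
cat >> h.py <<'E'
from scipy.spatial.transform import Rotation as Ro
def tooldown(a,tilt=0):  # tool y = world y turned by a; tilt>0: fingers swing to +x (about tool y)
    R=np.array([[-1,0,0],[0,1,0],[0,0,-1.]]); return Ro.from_euler("z",a)*Ro.from_matrix(R)*Ro.from_euler("y",-tilt)
def plan(*targets):
    s=robot.read_state(); p,q=s["tool_pos"],Ro.from_rotvec(s["orientation"])
    for t in targets:
        Q=tooldown(*t[3:]); d=q.inv().apply(np.array(t[:3])-p)/.2; w=(q.inv()*Q).as_rotvec()/(np.pi/2)
        print("shift",d.round(3),"turn",w.round(3)); p,q=np.array(t[:3]),Q
E
python3 -c "
from h import *
plan((.33,.36,.18,-.25),(.508,.136,.14,-.25),(.508,.136,.015,-.25),(.508,.136,.03,-.25),(.572,.1361,.014,-.0265))"
```

```text
shift [-1.163e+00 -8.520e-01  1.000e-03] turn [-0.    -0.     0.003]
shift [-1.139 -0.865  0.2  ] turn [0. 0. 0.]
shift [0.    0.    0.625] turn [0. 0. 0.]
shift [ 0.     0.    -0.075] turn [0. 0. 0.]
shift [-0.31  0.08  0.08] turn [ 0.     0.    -0.142]
```

Request:
jog_arm(
  rows=[
    [[-0.77, -0.57, 0], [0, 0, 0]],
    [[-0.77, -0.57, 0], [0, 0, 0]],
    [[-0.77, -0.57, 0], [0, 0, 0]],
    [[-0.77, -0.57, 0], [0, 0, 0]],
    [[-0.77, -0.57, 0], [0, 0, 0]],
  ],
  hand=-0.6,
  squeeze=25,
)

```text
t: 0.9
tool_pos: [0.2706, 0.4307, 0.1806]
orientation: [0.392, 3.115, -0.001]
force: [-0.6, 0.4, 0.2]
opening: 0.0743
gripper_force: 0.0
```

Request:
jog_arm(
  rows=[
    [[-0.77, -0.57, 0], [0, 0, 0]],
    [[-0.77, -0.57, 0], [0, 0, 0]],
    [[-0.77, -0.57, 0], [0, 0, 0]],
    [[-0.77, -0.57, 0], [0, 0, 0]],
    [[-0.77, -0.57, 0], [0, 0, 0]],
  ],
)

```text
t: 1.4
tool_pos: [0.3918, 0.2829, 0.1805]
orientation: [0.392, 3.116, -0.001]
force: [0.1, 0.2, 0.3]
opening: 0.0746
gripper_force: 0.0
```

Request:
jog_arm(
  rows=[
    [[-0.76, -0.575, 0.2], [0, 0, 0]],
    [[-0.76, -0.575, 0.2], [0, 0, 0]],
    [[-0.76, -0.575, 0.2], [0, 0, 0]],
    [[-0.76, -0.575, 0.2], [0, 0, 0]],
    [[-0.76, -0.575, 0.2], [0, 0, 0]],
  ],
)

```text
t: 1.9
tool_pos: [0.5101, 0.1344, 0.1387]
orientation: [-0.391, -3.116, 0.002]
force: [-1.0, 0.5, -0.0]
opening: 0.0746
gripper_force: 0.0
```

```bash
python3 -c "
from h import *
s=robot.read_state();print(s['t'],s['tool_pos'],s['opening'],s['force'])
plan((.508,.136,.015,-.25));snap('side','pics/s1.png');snap('top','pics/t1.png')
a=cv2.imread('pics/s1.png')[110:270,200:400];b=cv2.imread('pics/t1.png')[170:290,230:380]
cv2.imwrite('pics/c1.png',np.hstack([cv2.resize(a,(400,320)),cv2.resize(b,(400,320))]))"
```

```text
1.9 [0.51009447 0.134364   0.13867126] 0.07455349097797943 [-1.04364548e+00  5.15013318e-01 -4.87052539e-04]
shift [0.011 0.006 0.618] turn [-0.001 -0.001  0.   ]
```

View pics/c1.png

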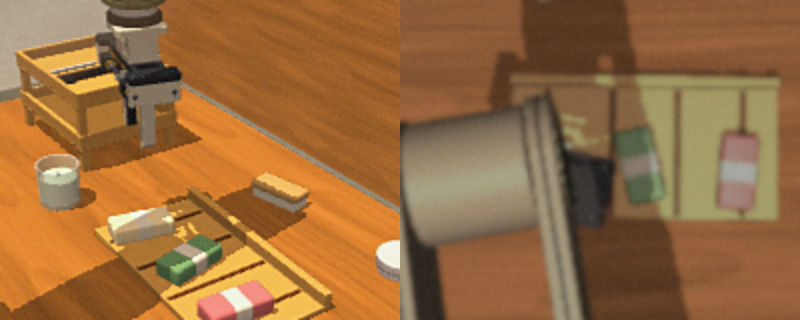

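The gripper hovers over the ivory bar, with the finger tip at crop (147,140) and the bar at (140,225), and nothing else has moved. Descending and gripping.

Request:
jog_arm(
  rows=[
    [[0.01, 0.006, 0.2], [0, 0, 0]],
    [[0.01, 0.006, 0.4], [0, 0, 0]],
    [[0.01, 0.006, 0.55], [0, 0, 0]],
    [[0.01, 0.006, 0.62], [0, 0, 0]],
    [[0.01, 0.006, 0.62], [0, 0, 0]],
  ],
)

```text
t: 2.5
tool_pos: [0.5048, 0.1402, 0.0147]
orientation: [-0.382, -3.115, 0.001]
force: [0.5, 0.3, -0.5]
opening: 0.0741
gripper_force: 0.0
```

Request:
jog_arm(
  rows=[
    [[0, 0, 0], [0, 0, 0]],
    [[0, 0, 0], [0, 0, 0]],
    [[0, 0, 0], [0, 0, 0]],
    [[0, 0, 0], [0, 0, 0]],
  ],
  hand=1,
)

```text
t: 2.9
tool_pos: [0.5081, 0.1392, 0.0176]
orientation: [0.385, 3.116, 0.001]
force: [-0.4, 0.1, 0.3]
opening: 0.0469
gripper_force: 0.0
```

Request:
jog_arm(
  rows=[
    [[0, 0, -0.04], [0, 0, 0]],
    [[0, 0, -0.04], [0, 0, 0]],
  ],
)

```text
t: 3.1
tool_pos: [0.5082, 0.1391, 0.026]
orientation: [0.385, 3.116, 0.001]
force: [0.1, 0.2, 0.7]
opening: 0.0309
gripper_force: 0.0
```

```bash
python3 -c "
from h import *
s=robot.read_state();print(s['t'],s['tool_pos'],s['opening'],s['force'])
plan((.569,.1361,.022,-.0265),(.569,.1361,.016,-.0265))"
```

```text
3.1 [0.50815595 0.13911342 0.02596375] 0.030916947313338643 [0.0675633  0.15957454 0.65871803]
shift [-0.299  0.059  0.02 ] turn [ 0.     0.001 -0.14 ]
shift [0.   0.   0.03] turn [0. 0. 0.]
```

```bash
python3 -c "
from h import *
c=snap('side','pics/s2.png');d=snap('top','pics/t2.png')
s=robot.read_state();print(s['t'],s['tool_pos'],s['opening'],s['gripper_force']); 
print(proj(c,s['tool_pos']),proj(d,s['tool_pos']),proj(c,[.508,.136,.038]))
a=cv2.imread('pics/s2.png')[150:290,220:360];b=cv2.imread('pics/t2.png')[190:270,240:340]
cv2.imwrite('pics/c2.png',np.hstack([cv2.resize(a,(400,400)),cv2.resize(b,(400,400))]))"
```

```text
3.2 [0.50759342 0.13902632 0.02499055] 0.023379027353150797 0.0
[269.57762412 220.81512247] [283.44649462 235.3733085 ] [270.03857215 217.60896964]
```

View pics/c2.png

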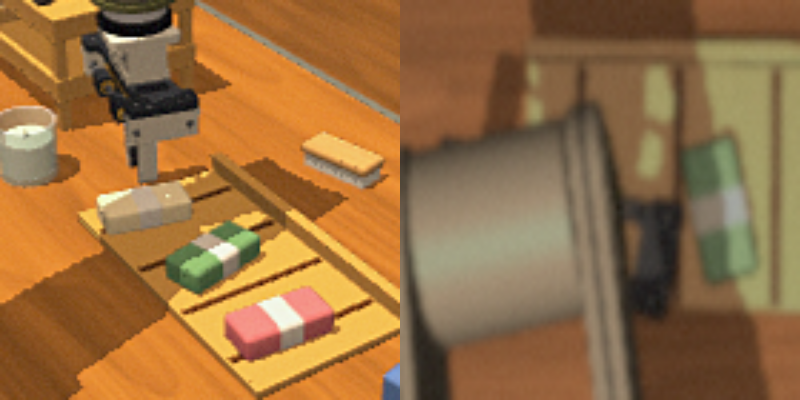

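```bash
python3 -c "
from h import *
c=imaging.read_camera('side')
print(c['cx'],c['cy'],[k for k in c])
print('start',proj(c,[[.1458,.5814,.1794],[.1458+.243*.047,.5814+.97*.047,.1794],[.1458-.243*.047,.5814-.97*.047,.1794]]).round(1).tolist())
print('hover',proj(c,[[.51,.134,.139],[.51-.243*.04,.134-.97*.04,.139]]).round(1).tolist())
print('now',proj(c,[[.508,.139,.025],[.508-.243*.015,.139-.97*.015,.025]]).round(1).tolist())
s=imaging.read_camera('side')['frame'];a=cv2.imread('pics/side0.png')[90:160,50:120];b=cv2.imread('pics/s1.png')[150:230,235:315];d=cv2.imread('pics/s2.png')[170:250,235:315]
cv2.imwrite('pics/c3.png',np.hstack([cv2.resize(x,(266,266),interpolation=cv2.INTER_NEAREST) for x in(a,b,d)]))"
```

```text
323.72118555617277 197.61256535490702 ['frame', 'vertical_fov', 'cx', 'cy', 'R', 't']
start [[96.9, 153.5], [97.6, 148.2], [96.2, 159.1]]
hover [[269.7, 188.5], [273.7, 194.6]]
now [[269.7, 220.8], [271.1, 223.2]]
```

View pics/c3.png

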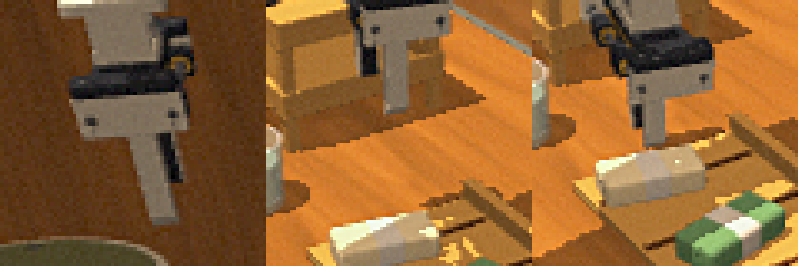

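```bash
python3 -c "
from h import *
c=imaging.read_camera('side');d=imaging.read_camera('top')
print('base side',proj(c,[0,0,0.]),'top',proj(d,[0,0,0.]))
for z in(.12,.15): print('body end top',z,proj(d,[[.485,.048,z]]).round(1))
print('start body end top',proj(d,[[.1458-.023,.5814-.091,.27],[.1458,.5814,.27]]).round(1))
s=robot.read_state();print(s['t'],s['tool_pos'],s['orientation'],s['q'],s['opening'])
a=cv2.imread('pics/top0.png')[340:400,20:150];b=cv2.imread('pics/top0.png')[340:400,280:370]
cv2.imwrite('pics/c4.png',np.hstack([cv2.resize(a,(480,222)),cv2.resize(b,(300,222))]))
"
```

```text
base side [104.00395413 327.9368193 ] top [326.6535099  386.25125871]
body end top 0.12 [[309.4 242.2]]
body end top 0.15 [[309.2 242.5]]
start body end top [[142.2 384.7]
 [107.8 376.4]]
3.4 [0.50683654 0.13896366 0.024127  ] [-3.85154387e-01 -3.11749641e+00  1.43311751e-04] [ 1.70003192e-01  6.49176450e-02  1.85370141e+00  2.81456334e-05
  1.22337734e+00 -1.15495639e+00] 0.0070788886647016585
```

View pics/c4.png

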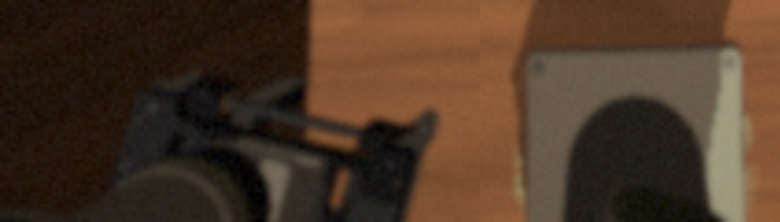

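The closed fingers sit visibly above the bar. In the side view the tip is about 10 px (≈28 mm) higher than the reported TCP projects, while the top view agrees horizontally. So the bar was never touched. I'll reopen and descend in small steps, watching force, to find the true height.

Request:
jog_arm(
  rows=[
    [[0, -0.01, 0], [0, 0, 0]],
    [[0, -0.01, 0], [0, 0, 0]],
    [[0, -0.01, 0], [0, 0, 0]],
    [[0, -0.01, 0], [0, 0, 0]],
    [[0, -0.01, 0], [0, 0, 0]],
  ],
  hand=-0.6,
)

```text
t: 3.9
tool_pos: [0.5066, 0.137, 0.0243]
orientation: [-0.385, -3.118, 0.0]
force: [-0.4, -0.3, -0.8]
opening: 0.043
gripper_force: 0.0
```

Request:
jog_arm(
  rows=[
    [[0, 0, 0], [0, 0, 0]],
    [[0, 0, 0], [0, 0, 0]],
    [[0, 0, 0], [0, 0, 0]],
    [[0, 0, 0], [0, 0, 0]],
  ],
)

```text
t: 4.3
tool_pos: [0.5066, 0.137, 0.0243]
orientation: [0.385, 3.118, -0.0]
force: [0.4, -0.4, -0.8]
opening: 0.0726
gripper_force: 0.0
```

Request:
jog_arm(
  rows=[
    [[0, 0, 0.03], [0, 0, 0]],
    [[0, 0, 0.05], [0, 0, 0]],
    [[0, 0, 0.05], [0, 0, 0]],
  ],
)

```text
t: 4.6
tool_pos: [0.5056, 0.1369, 0.0132]
orientation: [-0.385, -3.116, 0.001]
force: [-0.8, 0.4, -0.2]
opening: 0.0746
gripper_force: 0.0
```

Down further, slowly.

Request:
jog_arm(
  rows=[
    [[0, 0, 0.025], [0, 0, 0]],
    [[0, 0, 0.05], [0, 0, 0]],
    [[0, 0, 0.05], [0, 0, 0]],
  ],
)

```text
t: 4.9
tool_pos: [0.5057, 0.1369, 0.0033]
orientation: [-0.385, -3.116, 0.001]
force: [-0.6, -0.3, -0.0]
opening: 0.0742
gripper_force: 0.0
```

```bash
python3 -c "
from h import *
c=snap('side');s=robot.read_state();p=s['tool_pos'];print(s['t'],p,s['force'],s['opening'])
n=np.array([.243,.97,0]);print(proj(c,[p-n*.04,p-n*.04+[0,0,.03],[.508,.136,.038]]).round(1).tolist())
a=c['frame'][170:250,235:315,::-1];cv2.imwrite('pics/c5.png',cv2.resize(a,(400,400),interpolation=cv2.INTER_NEAREST))"
```

```text
4.95 [0.50599127 0.13695701 0.00369067] [ 0.58156613 -0.1718347   0.02150383] 0.07436988932700829
[[273.6, 233.8], [273.2, 225.5], [270.0, 217.6]]
```

View pics/c5.png

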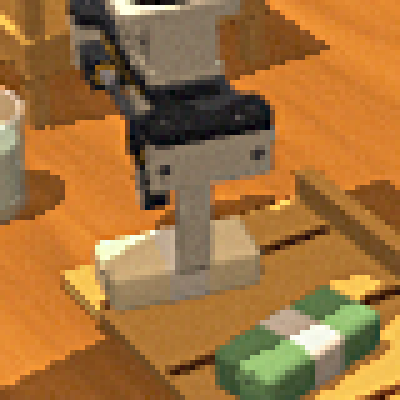

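The reported z of 3.7 mm is below the tray floor with no contact, so the reported height has an offset of about +30 mm. The finger tip is seen at about (273,224), beside the bar. Continuing down by feel.

Request:
jog_arm(
  rows=[
    [[0, 0, 0.04], [0, 0, 0]],
    [[0, 0, 0.07], [0, 0, 0]],
    [[0, 0, 0.07], [0, 0, 0]],
  ],
)

```text
t: 5.25
tool_pos: [0.5055, 0.1369, -0.0111]
orientation: [-0.385, -3.116, 0.001]
force: [-0.0, 0.9, 0.3]
opening: 0.0747
gripper_force: 0.0
```

Request:
jog_arm(
  rows=[
    [[0, 0, 0.015], [0, 0, 0]],
    [[0, 0, 0.025], [0, 0, 0]],
    [[0, 0, 0.025], [0, 0, 0]],
  ],
)

```text
t: 5.55
tool_pos: [0.5064, 0.137, -0.0149]
orientation: [-0.385, -3.118, 0.0]
force: [-0.0, -0.6, -0.7]
opening: 0.0746
gripper_force: 0.0
```

Request:
jog_arm(
  rows=[
    [[0, 0, 0.01], [0, 0, 0]],
    [[0, 0, 0.02], [0, 0, 0]],
    [[0, 0, 0.02], [0, 0, 0]],
  ],
)

```text
t: 5.85
tool_pos: [0.5063, 0.137, -0.019]
orientation: [-0.385, -3.117, 0.0]
force: [-0.3, 0.3, 0.3]
opening: 0.0741
gripper_force: 0.0
```

Request:
jog_arm(
  rows=[
    [[0, 0, 0.01], [0, 0, 0]],
    [[0, 0, 0.015], [0, 0, 0]],
    [[0, 0, 0.015], [0, 0, 0]],
  ],
)

```text
t: 6.15
tool_pos: [0.5064, 0.137, -0.0219]
orientation: [-0.385, -3.118, 0.0]
force: [0.3, 0.1, 0.0]
opening: 0.0744
gripper_force: 0.0
```

Request:
jog_arm(
  rows=[
    [[0, 0, 0], [0, 0, 0]],
    [[0, 0, 0], [0, 0, 0]],
    [[0, 0, 0], [0, 0, 0]],
    [[0, 0, 0], [0, 0, 0]],
    [[0, 0, 0], [0, 0, 0]],
  ],
  hand=1,
)

```text
t: 6.65
tool_pos: [0.5066, 0.137, -0.0216]
orientation: [0.385, 3.118, -0.0]
force: [-1.1, -0.9, 0.3]
opening: 0.048
gripper_force: 25.0
```

Request:
jog_arm(
  rows=[
    [[0, 0, -0.02], [0, 0, 0]],
    [[0, 0, -0.03], [0, 0, 0]],
    [[0, 0, -0.03], [0, 0, 0]],
  ],
)

```text
t: 6.95
tool_pos: [0.5069, 0.1371, -0.0152]
orientation: [0.385, 3.117, 0.0]
force: [-0.2, -1.1, -1.1]
opening: 0.0482
gripper_force: 25.0
```

```bash
python3 -c "
from h import *
s=robot.read_state();print(s['t'],s['tool_pos'],s['opening'],s['force'],s['gripper_force'])
plan((.569,.1361,s['tool_pos'][2],-.0265))"
```

```text
6.95 [ 0.50691123  0.13714671 -0.01517546] 0.04816725941491305 [-0.17803976 -1.12527322 -1.1047412 ] 24.999869763851166
shift [-0.302  0.07   0.   ] turn [ 0.    0.   -0.14]
```

Gripped: opening 48 mm, weight felt. Moving to stripe 1.

Request:
jog_arm(
  rows=[
    [[-0.1, 0.02, 0], [0, 0, -0.05]],
    [[-0.2, 0.05, 0], [0, 0, -0.1]],
    [[-0.27, 0.065, 0], [0, 0, -0.14]],
    [[-0.29, 0.07, 0], [0, 0, -0.14]],
    [[-0.29, 0.07, 0], [0, 0, -0.14]],
  ],
)

```text
t: 7.45
tool_pos: [0.5662, 0.1365, -0.0159]
orientation: [-0.044, -3.141, 0.0]
force: [-1.0, 0.1, -1.2]
opening: 0.0475
gripper_force: 25.0
```

Request:
jog_arm(
  rows=[
    [[0, 0, 0.025], [0, 0, 0]],
    [[0, 0, 0.025], [0, 0, 0]],
  ],
)

```text
t: 7.65
tool_pos: [0.5652, 0.1365, -0.0214]
orientation: [-0.042, -3.14, 0.0]
force: [1.4, 0.4, -1.5]
opening: 0.048
gripper_force: 25.0
```

Request:
jog_arm(
  rows=[
    [[-0.01, 0, 0], [0, 0, 0]],
    [[-0.02, 0, 0], [0, 0, 0]],
    [[-0.02, 0, 0], [0, 0, 0]],
  ],
)

```text
t: 7.95
tool_pos: [0.5704, 0.1364, -0.0206]
orientation: [0.041, 3.141, -0.0]
force: [0.4, -0.4, -1.0]
opening: 0.0478
gripper_force: 25.0
```

Request:
jog_arm(
  rows=[
    [[-0.01, 0, 0], [0, 0, 0]],
    [[-0.02, 0, 0], [0, 0, 0]],
    [[-0.02, 0, 0], [0, 0, 0]],
  ],
)

```text
t: 8.25
tool_pos: [0.5734, 0.1364, -0.021]
orientation: [-0.041, -3.139, 0.0]
force: [-4.0, 0.4, 1.2]
opening: 0.0479
gripper_force: 25.0
```

Request:
jog_arm(
  rows=[
    [[-0.01, 0, 0], [0, 0, 0]],
    [[-0.02, 0, 0], [0, 0, 0]],
    [[-0.02, 0, 0], [0, 0, 0]],
  ],
)

```text
t: 8.55
tool_pos: [0.5736, 0.1364, -0.0217]
orientation: [-0.04, -3.132, 0.001]
force: [-18.7, -0.4, 10.5]
opening: 0.0482
gripper_force: 25.0
```

Rail contact (−18.7 N). Easing off, releasing, and lifting.

Request:
jog_arm(
  rows=[
    [[0.012, 0, 0], [0, 0, 0]],
    [[0.012, 0, 0], [0, 0, 0]],
  ],
)

```text
t: 8.75
tool_pos: [0.5738, 0.1364, -0.0216]
orientation: [-0.04, -3.138, 0.0]
force: [-7.5, -0.4, 0.4]
opening: 0.0479
gripper_force: 25.0
```

Request:
jog_arm(
  rows=[
    [[0, 0, 0], [0, 0, 0]],
    [[0, 0, 0], [0, 0, 0]],
    [[0, 0, 0], [0, 0, 0]],
  ],
  hand=-0.4,
)

```text
t: 9.05
tool_pos: [0.5768, 0.1363, -0.0201]
orientation: [0.041, 3.14, 0.0]
force: [0.0, 0.5, -0.7]
opening: 0.0639
gripper_force: 0.0
```

Request:
jog_arm(
  rows=[
    [[0, 0, -0.1], [0, 0, 0]],
    [[0, 0, -0.3], [0, 0, 0]],
    [[0, 0, -0.5], [0, 0, 0]],
    [[0, 0, -0.5], [0, 0, 0]],
  ],
)

```text
t: 9.45
tool_pos: [0.5812, 0.137, 0.0871]
orientation: [0.041, 3.129, 0.003]
force: [1.1, 0.8, 0.8]
opening: 0.0652
gripper_force: 0.0
```

```bash
python3 -c "
from h import *
s=robot.read_state();print(s['t'],s['tool_pos'],s['opening'],s['force'],s['gripper_force'])
plan((.518,.016,.05,.235),(.518,.016,-.021,.235),(.518,.016,-.015,.235),(.566,.0511,-.015,-.0265))"
```

```text
9.45 [0.58119911 0.13698344 0.08710675] 0.06517780898162502 [1.14780016 0.82391706 0.82085631] 0.0
shift [ 0.302 -0.613  0.181] turn [ 0.     0.008 -0.166]
shift [0.    0.    0.355] turn [0. 0. 0.]
shift [ 0.    0.   -0.03] turn [0. 0. 0.]
shift [-0.274  0.115  0.   ] turn [0.    0.    0.166]
```

Request:
jog_arm(
  rows=[
    [[0.3, -0.61, 0.18], [0, 0, -0.166]],
    [[0.3, -0.61, 0.18], [0, 0, -0.166]],
    [[0.3, -0.61, 0.18], [0, 0, -0.166]],
    [[0.3, -0.61, 0.18], [0, 0, -0.166]],
    [[0.3, -0.61, 0.18], [0, 0, -0.166]],
  ],
  hand=-0.6,
)

```text
t: 9.95
tool_pos: [0.5126, 0.0153, 0.0431]
orientation: [-0.364, 3.12, 0.0]
force: [-0.3, 0.5, 0.1]
opening: 0.0744
gripper_force: 0.0
```

```bash
python3 -c "
from h import *
c,d=snap('side'),snap('top')
s=robot.read_state();print(s['t'],s['tool_pos'],s['opening'],s['force'],s['gripper_force'])
plan((.518,.016,-.021,.235),(.518,.016,-.015,.235),(.566,.0511,-.015,-.0265))
h=[mask(k['frame'],'ivory',q) for k,q in((d,(265,200,300,245)),(c,(258,200,300,226)))]
for k,x in zip((d,c),h):
  if x is not None: print(x.min(0),x.max(0),fit((k,),(x,),(.5754,.136,.006,0),np.array((.096,.048,.028)),.006))
"
```

```text
10.05 [0.51381688 0.01640561 0.04398024] 0.07424610302274433 [-0.53618501  0.71730643  0.53464031] 0.0
shift [-0.019 -0.007  0.325] turn [-0.     0.001 -0.   ]
shift [ 0.    0.   -0.03] turn [0. 0. 0.]
shift [-0.274  0.115  0.   ] turn [0.    0.    0.166]
[271 200] [299 244] (array([ 0.57562262,  0.15111161, -0.16069168]), np.float64(0.6751417624521073))
[272 200] [299 225] (array([0.57582359, 0.15406962, 0.4650749 ]), np.float64(0.2846037802821901))
```

Ivory check later, without shadows. Continuing with sage.

Request:
jog_arm(
  rows=[
    [[-0.02, 0, 0.15], [0, 0, 0]],
    [[-0.02, 0, 0.25], [0, 0, 0]],
    [[-0.02, 0, 0.325], [0, 0, 0]],
    [[-0.02, 0, 0.325], [0, 0, 0]],
  ],
)

```text
t: 10.45
tool_pos: [0.5151, 0.0178, -0.0237]
orientation: [0.37, -3.116, -0.001]
force: [-0.8, 0.0, 0.4]
opening: 0.0747
gripper_force: 0.0
```

Request:
jog_arm(
  rows=[
    [[0, 0, 0], [0, 0, 0]],
    [[0, 0, 0], [0, 0, 0]],
    [[0, 0, 0], [0, 0, 0]],
    [[0, 0, 0], [0, 0, 0]],
    [[0, 0, 0], [0, 0, 0]],
  ],
  hand=1,
)

```text
t: 10.95
tool_pos: [0.5176, 0.0166, -0.0206]
orientation: [-0.368, 3.118, -0.001]
force: [-1.0, -0.1, 4.9]
opening: 0.0475
gripper_force: 25.0
```

Request:
jog_arm(
  rows=[
    [[0, 0, -0.02], [0, 0, 0]],
    [[0, 0, -0.03], [0, 0, 0]],
    [[0, 0, -0.03], [0, 0, 0]],
  ],
)

```text
t: 11.25
tool_pos: [0.5165, 0.0168, -0.0155]
orientation: [-0.368, 3.12, 0.0]
force: [-0.3, 1.3, -1.7]
opening: 0.0476
gripper_force: 25.0
```

```bash
python3 -c "
from h import *
s=robot.read_state();print(s['t'],s['tool_pos'],s['opening'],s['force'],s['gripper_force'])
plan((.566,.0511,-.015,-.0265))"
```

```text
11.25 [ 0.51654769  0.01682838 -0.01547734] 0.04759549455312577 [-0.34588141  1.25351064 -1.65140465] 24.98815655708313
shift [-0.28   0.109 -0.002] turn [0.    0.    0.166]
```

Request:
jog_arm(
  rows=[
    [[-0.1, 0.04, 0], [0, 0, 0.05]],
    [[-0.2, 0.08, 0], [0, 0, 0.11]],
    [[-0.26, 0.11, 0], [0, 0, 0.166]],
    [[-0.28, 0.11, 0], [0, 0, 0.166]],
    [[-0.28, 0.11, 0], [0, 0, 0.166]],
  ],
)

```text
t: 11.75
tool_pos: [0.5658, 0.0512, -0.016]
orientation: [-0.036, -3.141, 0.0]
force: [1.1, 0.2, -1.0]
opening: 0.0477
gripper_force: 25.0
```

Request:
jog_arm(
  rows=[
    [[0, 0, 0.025], [0, 0, 0]],
    [[0, 0, 0.025], [0, 0, 0]],
  ],
)

```text
t: 11.95
tool_pos: [0.5656, 0.0508, -0.0209]
orientation: [0.039, 3.141, -0.0]
force: [0.5, -0.7, -1.4]
opening: 0.0478
gripper_force: 25.0
```

Request:
jog_arm(
  rows=[
    [[-0.01, 0, 0], [0, 0, 0]],
    [[-0.02, 0, 0], [0, 0, 0]],
    [[-0.02, 0, 0], [0, 0, 0]],
  ],
)

```text
t: 12.25
tool_pos: [0.5699, 0.0509, -0.0208]
orientation: [-0.041, -3.141, 0.0]
force: [0.7, -0.1, -1.4]
opening: 0.0478
gripper_force: 25.0
```

Request:
jog_arm(
  rows=[
    [[-0.01, 0, 0], [0, 0, 0]],
    [[-0.02, 0, 0], [0, 0, 0]],
    [[-0.02, 0, 0], [0, 0, 0]],
  ],
)

```text
t: 12.55
tool_pos: [0.5732, 0.051, -0.0209]
orientation: [-0.04, -3.14, 0.0]
force: [-4.3, -0.7, 2.2]
opening: 0.0477
gripper_force: 25.0
```

Request:
jog_arm(
  rows=[
    [[-0.01, 0, 0], [0, 0, 0]],
    [[-0.01, 0, 0], [0, 0, 0]],
    [[-0.01, 0, 0], [0, 0, 0]],
  ],
)

```text
t: 12.85
tool_pos: [0.5732, 0.0509, -0.021]
orientation: [-0.04, -3.136, 0.0]
force: [-14.8, -1.0, 10.5]
opening: 0.0481
gripper_force: 25.0
```

Contact with the rail. Release, lift, and go to rose.

Request:
jog_arm(
  rows=[
    [[0.01, 0, 0], [0, 0, 0]],
    [[0.01, 0, 0], [0, 0, 0]],
  ],
)

```text
t: 13.05
tool_pos: [0.5734, 0.051, -0.0209]
orientation: [-0.041, -3.141, 0.0]
force: [-4.0, 0.1, 0.5]
opening: 0.0474
gripper_force: 25.0
```

Request:
jog_arm(
  rows=[
    [[0, 0, 0], [0, 0, 0]],
    [[0, 0, 0], [0, 0, 0]],
    [[0, 0, 0], [0, 0, 0]],
  ],
  hand=-0.4,
)

```text
t: 13.35
tool_pos: [0.5746, 0.0511, -0.0203]
orientation: [0.041, 3.14, 0.0]
force: [0.3, 0.6, 0.4]
opening: 0.0636
gripper_force: 0.0
```

Request:
jog_arm(
  rows=[
    [[0, 0, -0.1], [0, 0, 0]],
    [[0, 0, -0.3], [0, 0, 0]],
    [[0, 0, -0.4], [0, 0, 0]],
    [[0, 0, -0.4], [0, 0, 0]],
  ],
)

```text
t: 13.75
tool_pos: [0.5775, 0.0511, 0.0639]
orientation: [0.041, 3.134, 0.0]
force: [0.2, 0.0, -0.1]
opening: 0.0651
gripper_force: 0.0
```

Request:
jog_arm(
  rows=[
    [[0.33, -0.8, 0], [0, 0, 0.02]],
    [[0.33, -0.8, 0], [0, 0, 0.02]],
    [[0.33, -0.8, 0], [0, 0, 0.02]],
    [[0.33, -0.8, 0], [0, 0, 0.02]],
    [[0.33, -0.8, 0], [0, 0, 0.02]],
  ],
  hand=-0.6,
)

```text
t: 14.25
tool_pos: [0.5021, -0.1097, 0.0582]
orientation: [-0.096, -3.139, 0.001]
force: [-0.1, -0.4, -0.8]
opening: 0.074
gripper_force: 0.0
```

```bash
python3 -c "
from h import *
s=robot.read_state();print(s['t'],s['tool_pos'],s['opening'],s['force'],s['gripper_force'])
plan((.507,-.109,-.021,-.06),(.507,-.109,-.015,-.06),(.562,-.1185,-.015,-.0265))"
```

```text
14.25 [ 0.50212715 -0.10969112  0.05820668] 0.07402225276825557 [-0.13964353 -0.40226673 -0.82573621] 0.0
shift [-0.025  0.005  0.396] turn [-0.    -0.001 -0.001]
shift [ 0.    0.   -0.03] turn [0. 0. 0.]
shift [-0.277 -0.031  0.   ] turn [ 0.     0.    -0.021]
```

Request:
jog_arm(
  rows=[
    [[-0.01, 0, 0.15], [0, 0, 0]],
    [[-0.01, 0, 0.3], [0, 0, 0]],
    [[-0.01, 0, 0.39], [0, 0, 0]],
    [[-0.01, 0, 0.39], [0, 0, 0]],
  ],
)

```text
t: 14.65
tool_pos: [0.5028, -0.1053, -0.0226]
orientation: [-0.089, -3.134, -0.003]
force: [-1.0, -0.1, -0.1]
opening: 0.0744
gripper_force: 0.0
```

Request:
jog_arm(
  rows=[
    [[0, 0, 0], [0, 0, 0]],
    [[0, 0, 0], [0, 0, 0]],
    [[0, 0, 0], [0, 0, 0]],
    [[0, 0, 0], [0, 0, 0]],
    [[0, 0, 0], [0, 0, 0]],
  ],
  hand=1,
)

```text
t: 15.15
tool_pos: [0.5071, -0.1078, -0.0173]
orientation: [0.09, 3.138, -0.001]
force: [0.4, 0.3, 6.2]
opening: 0.0482
gripper_force: 24.8
```

Request:
jog_arm(
  rows=[
    [[0, 0, -0.02], [0, 0, 0]],
    [[0, 0, -0.03], [0, 0, 0]],
    [[0, 0, -0.03], [0, 0, 0]],
  ],
)

```text
t: 15.45
tool_pos: [0.5057, -0.1073, -0.0125]
orientation: [0.09, 3.14, 0.0]
force: [0.8, 0.8, -1.3]
opening: 0.0478
gripper_force: 24.8
```

```bash
python3 -c "
from h import *
s=robot.read_state();print(s['t'],s['tool_pos'],s['opening'],s['force'],s['gripper_force'])
plan((.562,-.1185,-.015,-.0265))"
```

```text
15.45 [ 0.50574034 -0.10731032 -0.01249251] 0.04777716104599583 [ 0.76190647  0.75837978 -1.29338659] 24.815228283405304
shift [-0.284 -0.04   0.013] turn [ 0.    0.   -0.02]
```

Request:
jog_arm(
  rows=[
    [[-0.15, -0.02, 0], [0, 0, -0.02]],
    [[-0.25, -0.04, 0], [0, 0, -0.02]],
    [[-0.28, -0.04, 0], [0, 0, -0.02]],
    [[-0.28, -0.04, 0], [0, 0, -0.02]],
  ],
)

```text
t: 15.85
tool_pos: [0.5612, -0.1184, -0.013]
orientation: [-0.041, -3.141, -0.0]
force: [0.1, -0.9, -2.0]
opening: 0.0477
gripper_force: 24.8
```

Request:
jog_arm(
  rows=[
    [[0, 0, 0.025], [0, 0, 0]],
    [[0, 0, 0.025], [0, 0, 0]],
  ],
)

```text
t: 16.05
tool_pos: [0.5607, -0.1183, -0.0179]
orientation: [-0.041, -3.141, -0.0]
force: [1.2, -0.7, 0.7]
opening: 0.0484
gripper_force: 24.8
```

Request:
jog_arm(
  rows=[
    [[-0.01, 0, 0], [0, 0, 0]],
    [[-0.02, 0, 0], [0, 0, 0]],
    [[-0.02, 0, 0], [0, 0, 0]],
  ],
)

```text
t: 16.35
tool_pos: [0.5651, -0.1185, -0.0179]
orientation: [-0.041, -3.141, -0.0]
force: [-0.1, 0.6, -0.6]
opening: 0.0476
gripper_force: 24.8
```

Request:
jog_arm(
  rows=[
    [[-0.01, 0, 0], [0, 0, 0]],
    [[-0.01, 0, 0], [0, 0, 0]],
    [[-0.01, 0, 0], [0, 0, 0]],
  ],
)

```text
t: 16.65
tool_pos: [0.5673, -0.1186, -0.0179]
orientation: [-0.041, -3.141, -0.0]
force: [-1.5, -0.4, -2.0]
opening: 0.0476
gripper_force: 24.8
```

Request:
jog_arm(
  rows=[
    [[-0.01, 0, 0], [0, 0, 0]],
    [[-0.01, 0, 0], [0, 0, 0]],
    [[-0.01, 0, 0], [0, 0, 0]],
  ],
)

```text
t: 16.95
tool_pos: [0.5675, -0.1187, -0.0179]
orientation: [-0.04, -3.138, -0.0]
force: [-8.2, -0.9, 6.1]
opening: 0.048
gripper_force: 24.8
```

Request:
jog_arm(
  rows=[
    [[-0.01, 0, 0], [0, 0, 0]],
    [[-0.01, 0, 0], [0, 0, 0]],
    [[-0.01, 0, 0], [0, 0, 0]],
  ],
)

```text
t: 17.25
tool_pos: [0.5679, -0.1191, -0.0179]
orientation: [-0.04, -3.135, 0.0]
force: [-16.3, -0.8, 12.3]
opening: 0.0477
gripper_force: 24.9
```

Request:
jog_arm(
  rows=[
    [[0.01, 0, 0], [0, 0, 0]],
    [[0.01, 0, 0], [0, 0, 0]],
  ],
)

```text
t: 17.45
tool_pos: [0.568, -0.1191, -0.0179]
orientation: [-0.041, -3.139, 0.001]
force: [-7.2, -2.0, 3.6]
opening: 0.0477
gripper_force: 24.9
```

Request:
jog_arm(
  rows=[
    [[0, 0, 0], [0, 0, 0]],
    [[0, 0, 0], [0, 0, 0]],
    [[0, 0, 0], [0, 0, 0]],
  ],
  hand=-0.4,
)

```text
t: 17.75
tool_pos: [0.5697, -0.1187, -0.0175]
orientation: [0.041, 3.14, -0.0]
force: [0.3, -0.4, -1.1]
opening: 0.064
gripper_force: 0.0
```

Request:
jog_arm(
  rows=[
    [[0, 0, -0.1], [0, 0, 0]],
    [[0, 0, -0.3], [0, 0, 0]],
    [[0, 0, -0.5], [0, 0, 0]],
    [[0, 0, -0.65], [0, 0, 0]],
    [[0, 0, -0.65], [0, 0, 0]],
  ],
)

```text
t: 18.25
tool_pos: [0.5733, -0.1197, 0.1188]
orientation: [0.04, 3.132, -0.004]
force: [1.1, -0.1, 0.7]
opening: 0.0651
gripper_force: 0.0
```

Request:
jog_arm(
  rows=[
    [[0.44, -0.94, -0.02], [0, 0, -0.07]],
    [[0.44, -0.94, -0.02], [0, 0, -0.07]],
    [[0.44, -0.94, -0.02], [0, 0, -0.07]],
    [[0.44, -0.94, -0.02], [0, 0, -0.07]],
    [[0.44, -0.94, -0.02], [0, 0, -0.07]],
  ],
  hand=-0.8,
)

```text
t: 18.75
tool_pos: [0.4738, -0.3086, 0.1158]
orientation: [0.125, -3.138, 0.002]
force: [0.1, 0.5, 0.1]
opening: 0.0838
gripper_force: 0.0
```

Run:
```python
from h import *
c,d=snap('side','pics/s6.png'),snap('top','pics/t6.png')
s=robot.read_state();print(s['t'],s['tool_pos'],s['q'].round(2),s['opening'],s['force'])
plan((.489,-.309,.042,.085))
h=cv2.resize(c['frame'][180:340,220:400],(400,356));g=cv2.resize(d['frame'][180:265,260:450],(400,179))
cv2.imwrite('pics/c6.png',np.vstack([h,g])[:,:,::-1])
```

```text
18.85 [ 0.47553756 -0.30554798  0.11572729] [-0.66  0.08  1.66  0.    1.4  -2.31] 0.08387101061087128 [ 0.23737673 -0.13148868  0.26707671]
shift [-0.066 -0.023  0.369] turn [ 0.    -0.    -0.003]
```

View pics/c6.png

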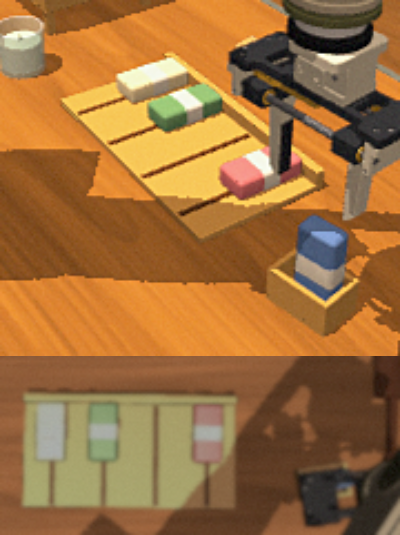

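The ivory, sage and rose bars lie square on stripes 1, 2 and 4 against the rail: their crop columns are 51, 104 and 208, against stripes at 50, 103 and 207. The gripper is over the blue bar (crop 320,240). Descending to grip the blue bar.

Request:
jog_arm(
  rows=[
    [[-0.066, -0.015, 0], [0, 0, 0]],
    [[-0.066, -0.015, 0.15], [0, 0, 0]],
    [[-0.066, -0.015, 0.3], [0, 0, 0]],
    [[-0.066, -0.015, 0.375], [0, 0, 0]],
    [[-0.066, -0.015, 0.375], [0, 0, 0]],
  ],
)

```text
t: 19.35
tool_pos: [0.4884, -0.3034, 0.0381]
orientation: [0.134, -3.134, -0.006]
force: [0.4, 0.0, -0.6]
opening: 0.0835
gripper_force: 0.0
```

Request:
jog_arm(
  rows=[
    [[0, 0, 0], [0, 0, 0]],
    [[0, 0, 0], [0, 0, 0]],
    [[0, 0, 0], [0, 0, 0]],
    [[0, 0, 0], [0, 0, 0]],
    [[0, 0, 0], [0, 0, 0]],
  ],
  hand=1,
  squeeze=30,
)

```text
t: 19.85
tool_pos: [0.4902, -0.3067, 0.0421]
orientation: [-0.132, 3.138, -0.001]
force: [0.2, 0.2, 1.1]
opening: 0.0491
gripper_force: 28.9
```

Run:
```python
from h import *
s=robot.read_state();p=s['tool_pos'];print(s['t'],p,s['q'].round(2),s['opening'],s['force'],s['gripper_force'])
plan((p[0],p[1],.11,.085),(.53,-.0338,.11,-.0265))
```

```text
19.85 [ 0.49022368 -0.30674365  0.04214294] [-0.65  0.18  1.69 -0.    1.27 -2.3 ] 0.049120504371951326 [0.1614979  0.15809127 1.11975533] 28.930510338395834
shift [-0.    -0.    -0.339] turn [-0.001  0.001 -0.001]
shift [-0.314  1.343  0.   ] turn [0.    0.    0.071]
```

Request:
jog_arm(
  rows=[
    [[0, 0, -0.1], [0, 0, 0]],
    [[0, 0, -0.2], [0, 0, 0]],
    [[0, 0, -0.3], [0, 0, 0]],
    [[0, 0, -0.36], [0, 0, 0]],
    [[0, 0, -0.36], [0, 0, 0]],
  ],
)

```text
t: 20.35
tool_pos: [0.491, -0.3072, 0.1156]
orientation: [-0.132, 3.136, -0.004]
force: [-0.1, -0.2, -0.2]
opening: 0.0492
gripper_force: 28.9
```

Request:
jog_arm(
  rows=[
    [[-0.1, 0.2, 0], [0, 0, 0]],
    [[-0.12, 0.4, 0], [0, 0, 0]],
    [[-0.14, 0.55, 0], [0, 0, 0.03]],
    [[-0.16, 0.67, 0], [0, 0, 0.03]],
    [[-0.16, 0.67, 0], [0, 0, 0.03]],
  ],
)

```text
t: 20.85
tool_pos: [0.5098, -0.1669, 0.1118]
orientation: [0.062, -3.139, -0.003]
force: [-0.3, 0.1, -0.8]
opening: 0.0494
gripper_force: 28.9
```

Request:
jog_arm(
  rows=[
    [[-0.05, 0.2, 0], [0, 0, 0.01]],
    [[-0.1, 0.4, 0], [0, 0, 0.03]],
    [[-0.14, 0.6, 0], [0, 0, 0.04]],
    [[-0.16, 0.67, 0], [0, 0, 0.04]],
    [[-0.16, 0.67, 0], [0, 0, 0.04]],
  ],
)

```text
t: 21.35
tool_pos: [0.5374, -0.0338, 0.1125]
orientation: [-0.036, -3.14, -0.0]
force: [-0.5, 0.5, -0.7]
opening: 0.0491
gripper_force: 28.9
```

Run:
```python
from h import *
s=robot.read_state();p=s['tool_pos'];print(s['t'],p,s['orientation'].round(3),s['q'].round(2),s['opening'],s['force'],s['gripper_force'])
plan((.56,-.0338,.11,-.0265,-1.0),(.56,-.0338,.11,-.0265,-1.05))
print(tooldown(-.0265,-1.).as_matrix().round(2))
```

```text
21.35 [ 0.53738144 -0.03378769  0.11247519] [-0.036 -3.14  -0.   ] [-0.16  0.01  1.74 -0.    1.39 -1.71] 0.04909723034443406 [-0.54871846  0.46315281 -0.74584924] 28.90793531667441
shift [-0.113  0.003  0.012] turn [-0.001  0.636  0.002]
shift [0. 0. 0.] turn [0.    0.032 0.   ]
[[-0.54  0.03 -0.84]
 [ 0.01  1.    0.02]
 [ 0.84  0.   -0.54]]
```

Bar lifted (opening 49 mm). Tilting it now over stripe 3, lower end toward the robot.

Request:
jog_arm(
  rows=[
    [[0, 0, 0], [0, 0.08, 0]],
    [[0, 0, 0], [0, 0.17, 0]],
    [[0, 0, 0], [0, 0.26, 0]],
    [[0, 0, 0], [0, 0.32, 0]],
    [[0, 0, 0], [0, 0.32, 0]],
  ],
)

```text
t: 21.85
tool_pos: [0.5358, -0.0366, 0.1069]
orientation: [-0.035, -2.626, -0.011]
force: [-0.3, 0.2, -2.3]
opening: 0.0492
gripper_force: 28.9
```

Request:
jog_arm(
  rows=[
    [[0, 0, 0], [0, 0.08, 0]],
    [[0, 0, 0], [0, 0.17, 0]],
    [[0, 0, 0], [0, 0.26, 0]],
    [[0, 0, 0], [0, 0.32, 0]],
    [[0, 0, 0], [0, 0.32, 0]],
  ],
)

```text
t: 22.35
tool_pos: [0.5337, -0.036, 0.1024]
orientation: [-0.027, -2.118, -0.018]
force: [-0.8, -0.3, -5.2]
opening: 0.0491
gripper_force: 28.9
```

Run:
```python
from h import *
c,d=snap('side','pics/s7.png'),snap('top','pics/t7.png')
s=robot.read_state();p=s['tool_pos'];Q=Ro.from_rotvec(s['orientation']).as_matrix()
print(s['t'],p,Q.round(2).tolist(),s['q'].round(2),s['opening'],s['force'],s['gripper_force'])
def B(tip): # bar box corners, tip=true tip, bar from -29 to +67 along tool z
    return np.array([tip+Q@np.array([a,b,k]) for a in(-.014,.014) for b in(-.024,.024) for k in(-.029,.067)])
for nm,tip in(("tool",p-.033*Q[:,2]),("world",p+[0,0,.033])):
    b=B(tip); print(nm,"lowest",b[:,2].min(), [ (proj(k,b).min(0).round(1).tolist(),proj(k,b).max(0).round(1).tolist()) for k in(c,d)])
for k,roi in((c,(250,150,345,265)),(d,(300,190,400,260))):
    h=mask(k['frame'],'blue',roi); print(None if h is None else (h.min(0),h.max(0),h.mean(0)))
```

```text
22.45 [ 0.5368644  -0.03596593  0.11072754] [[-0.54, 0.03, -0.84], [0.01, 1.0, 0.02], [0.84, 0.0, -0.54]] [-0.11  1.2   0.48 -0.11  2.47 -1.7 ] 0.04914125429588261 [ 0.03812706 -0.19405107 -0.32882556] 28.915281970985234
tool lowest 0.0806837739071826 [([294.8, 196.6], [333.8, 234.6]), ([327.8, 206.2], [344.0, 236.8])]
world lowest 0.09601470864715467 [([285.9, 194.3], [325.7, 233.0]), ([327.8, 214.7], [344.3, 245.7])]
(array([296, 170], dtype=int32), array([344, 235], dtype=int32), array([316.5, 210. ]))
None
```

The camera agrees with the 33 mm offset being along the tool axis. Lowest bar edge is at 81 mm. Lowering to just above the floor, 25 mm back from the rail.

Request:
jog_arm(
  rows=[
    [[-0.06, 0, 0.08], [0, 0, 0]],
    [[-0.12, 0.01, 0.17], [0, 0, 0]],
    [[-0.185, 0.01, 0.267], [0, 0, 0]],
    [[-0.185, 0.01, 0.267], [0, 0, 0]],
  ],
)

```text
t: 22.85
tool_pos: [0.5124, -0.0328, 0.0562]
orientation: [-0.028, -2.143, -0.015]
force: [-0.1, 0.5, -1.2]
opening: 0.0487
gripper_force: 28.9
```

Request:
jog_arm(
  rows=[
    [[-0.017, 0, 0.011], [0, 0, 0]],
    [[-0.025, 0, 0.016], [0, 0, 0]],
    [[-0.025, 0, 0.016], [0, 0, 0]],
  ],
)

```text
t: 23.15
tool_pos: [0.5135, -0.0326, 0.0492]
orientation: [-0.028, -2.14, -0.015]
force: [-0.5, 0.0, -1.6]
opening: 0.0492
gripper_force: 28.9
```

Request:
jog_arm(
  rows=[
    [[-0.01, 0, 0.006], [0, 0, 0]],
    [[-0.017, 0, 0.011], [0, 0, 0]],
    [[-0.017, 0, 0.011], [0, 0, 0]],
  ],
)

```text
t: 23.45
tool_pos: [0.512, -0.0323, 0.0429]
orientation: [-0.028, -2.135, -0.015]
force: [-0.1, 0.8, -1.9]
opening: 0.0493
gripper_force: 28.9
```

Request:
jog_arm(
  rows=[
    [[-0.01, 0, 0.006], [0, 0, 0]],
    [[-0.017, 0, 0.011], [0, 0, 0]],
    [[-0.017, 0, 0.011], [0, 0, 0]],
  ],
)

```text
t: 23.75
tool_pos: [0.512, -0.0323, 0.0392]
orientation: [-0.028, -2.135, -0.015]
force: [-0.4, 0.1, -0.7]
opening: 0.0495
gripper_force: 28.9
```

Request:
jog_arm(
  rows=[
    [[-0.01, 0, 0.006], [0, 0, 0]],
    [[-0.017, 0, 0.011], [0, 0, 0]],
    [[-0.017, 0, 0.011], [0, 0, 0]],
  ],
)

```text
t: 24.05
tool_pos: [0.5124, -0.0323, 0.0363]
orientation: [-0.028, -2.137, -0.015]
force: [2.1, 0.7, 5.2]
opening: 0.0483
gripper_force: 29.2
```

Contact felt. Loosen the grip and lower so the bar pivots towards flat.

Request:
jog_arm(
  rows=[
    [[0, 0, 0], [0, 0, 0]],
    [[-0.03, 0, 0.004], [0, 0, 0]],
    [[-0.055, 0, 0.006], [0, 0, 0]],
    [[-0.055, 0, 0.006], [0, 0, 0]],
  ],
  squeeze=5,
)

```text
t: 24.45
tool_pos: [0.5166, -0.0324, 0.0241]
orientation: [-0.027, -2.135, -0.015]
force: [0.0, 0.2, -1.0]
opening: 0.0479
gripper_force: 5.0
```

Request:
jog_arm(
  rows=[
    [[-0.03, 0, 0.003], [0, 0, 0]],
    [[-0.055, 0, 0.006], [0, 0, 0]],
    [[-0.055, 0, 0.006], [0, 0, 0]],
  ],
)

```text
t: 24.75
tool_pos: [0.5216, -0.0325, 0.0143]
orientation: [-0.028, -2.135, -0.015]
force: [-0.3, -0.1, -0.3]
opening: 0.0478
gripper_force: 5.0
```

Run:
```python
from h import *
c,d=snap('side','pics/s8.png'),snap('top','pics/t8.png')
s=robot.read_state();p=s['tool_pos'];Q=Ro.from_rotvec(s['orientation']).as_matrix()
print(s['t'],p,s['q'].round(2),s['opening'],s['force'],s['gripper_force'])
g=p-.052*Q[:,2]; print("grasp axis",g)
h=mask(c['frame'],'blue',(270,200,330,265)); print(h.min(0),h.max(0))
for th in(0,17,33,50):
    t=np.radians(th); u=np.array([np.cos(t),-.0265,np.sin(t)]);n=np.array([-np.sin(t),0,np.cos(t)]);y=np.array([.0265,1,0])
    b=np.array([g+u*a+n*k+y*m for a in(-.082,.014) for k in(-.014,.014) for m in(-.024,.024)]);q=proj(c,b)
    print(th,b[:,2].min().round(4),q.min(0).round(1),q.max(0).round(1))
```

```text
24.85 [ 0.52174595 -0.03253865  0.01498919] [-0.11  1.25  0.56 -0.09  2.33 -1.68] 0.04788483882721531 [-0.30374101  0.53314612 -0.47042033] 4.999984726309776
grasp axis [ 0.56565025 -0.03367766  0.04283008]
[290 228] [324 256]
0 0.0288 [289.1 226.3] [327.3 253.6]
17 0.0055 [289.1 225.8] [328.  259.4]
33 -0.0136 [291.  225.8] [328.6 263.2]
50 -0.029 [294.9 226.3] [328.7 265.1]
```

The bar is about 14° from flat. Releasing and retreating.

Request:
jog_arm(
  rows=[
    [[0, 0, 0], [0, 0, 0]],
    [[0, 0, 0], [0, 0, 0]],
    [[0, 0, 0], [0, 0, 0]],
    [[0, 0, 0], [0, 0, 0]],
  ],
  hand=-0.4,
)

```text
t: 25.25
tool_pos: [0.522, -0.0326, 0.0158]
orientation: [-0.028, -2.136, -0.015]
force: [-0.2, 0.4, -0.6]
opening: 0.0652
gripper_force: 0.0
```

Request:
jog_arm(
  rows=[
    [[0.08, 0, -0.06], [0, 0, 0]],
    [[0.2, 0, -0.13], [0, 0, 0]],
    [[0.35, 0, -0.22], [0, 0, 0]],
    [[0.5, 0, -0.32], [0, 0, 0]],
    [[0.5, 0, -0.32], [0, 0, 0]],
  ],
)

```text
t: 25.75
tool_pos: [0.5251, -0.0328, 0.1419]
orientation: [-0.029, -2.147, -0.014]
force: [0.8, -0.6, 0.9]
opening: 0.065
gripper_force: 0.0
```

Request:
jog_arm(
  rows=[
    [[0, 0, 0], [0, -0.09, 0]],
    [[0, 0, 0], [0, -0.18, 0]],
    [[0, 0, 0], [0, -0.27, 0]],
    [[0, 0, 0], [0, -0.32, 0]],
    [[0, 0, 0], [0, -0.32, 0]],
  ],
)

```text
t: 26.25
tool_pos: [0.5223, -0.0326, 0.138]
orientation: [-0.034, -2.645, -0.008]
force: [-0.9, 0.4, 0.8]
opening: 0.0651
gripper_force: 0.0
```

Request:
jog_arm(
  rows=[
    [[0, 0, 0], [0, -0.09, 0]],
    [[0, 0, 0], [0, -0.18, 0]],
    [[0, 0, 0], [0, -0.27, 0]],
    [[0, 0, 0], [0, -0.32, 0]],
    [[0, 0, 0], [0, -0.32, 0]],
  ],
)

```text
t: 26.75
tool_pos: [0.5204, -0.0324, 0.1343]
orientation: [-0.041, -3.14, -0.0]
force: [-0.3, -0.4, 0.1]
opening: 0.0652
gripper_force: 0.0
```

Run:
```python
from h import *
c,d=snap('side','pics/s9.png'),snap('top','pics/t9.png')
s=robot.read_state();p=s['tool_pos']
print(s['t'],p,s['orientation'],s['opening'],s['force'])
for k,r in((c,(270,215,335,265)),(d,(318,205,350,260))):
    h=mask(k['frame'],'blue',r)
    if h is not None: print(h.min(0),h.max(0),fit((k,),(h,),(.535,-.034,.007,-.03),np.array((.096,.048,.028)),.007))
print(proj(c,box((.537,-.034,.007,-.0265),np.array((.096,.048,.028)))).round(0).tolist())
plan((.537,-.0338,-.02,-.0265))
```

```text
26.85 [ 0.52221167 -0.03267408  0.13476765] [-4.08280557e-02 -3.13876557e+00 -3.71431914e-05] 0.06521531437678024 [-0.63539602  0.0869906   0.43347099]
[291 234] [326 257] (array([ 0.53586627, -0.02963358,  0.03020643]), np.float64(0.13171645118145342))
[[300.0, 260.0], [300.0, 251.0], [291.0, 251.0], [291.0, 243.0], [328.0, 248.0], [329.0, 240.0], [319.0, 240.0], [319.0, 232.0]]
shift [-0.076 -0.004  0.774] turn [-0.    -0.002  0.   ]
```

The bar lies flat near (0.536, −0.032). Regrasping it from above.

Request:
jog_arm(
  rows=[
    [[-0.07, -0.005, 0.1], [0, 0, 0]],
    [[-0.07, -0.005, 0.3], [0, 0, 0]],
    [[-0.07, -0.005, 0.5], [0, 0, 0]],
    [[-0.07, -0.005, 0.6], [0, 0, 0]],
    [[-0.07, -0.005, 0.6], [0, 0, 0]],
  ],
  hand=-0.5,
  squeeze=25,
)

```text
t: 27.35
tool_pos: [0.5336, -0.0335, 0.0098]
orientation: [-0.04, -3.131, -0.002]
force: [0.5, 0.1, 0.2]
opening: 0.0698
gripper_force: 0.0
```

Request:
jog_arm(
  rows=[
    [[0, 0, 0.05], [0, 0, 0]],
    [[0, 0, 0.1], [0, 0, 0]],
    [[0, 0, 0.15], [0, 0, 0]],
    [[0, 0, 0.165], [0, 0, 0]],
    [[0, 0, 0.165], [0, 0, 0]],
  ],
)

```text
t: 27.85
tool_pos: [0.536, -0.0339, -0.0191]
orientation: [-0.041, -3.141, -0.0]
force: [-0.4, -0.1, 0.9]
opening: 0.0694
gripper_force: 0.0
```

Request:
jog_arm(
  rows=[
    [[0, 0, 0], [0, 0, 0]],
    [[0, 0, 0], [0, 0, 0]],
    [[0, 0, 0], [0, 0, 0]],
    [[0, 0, 0], [0, 0, 0]],
    [[0, 0, 0], [0, 0, 0]],
  ],
  hand=1,
)

```text
t: 28.35
tool_pos: [0.5367, -0.034, -0.0182]
orientation: [0.041, 3.141, -0.0]
force: [-1.8, 0.5, 3.4]
opening: 0.0475
gripper_force: 25.0
```

Run:
```python
from h import *
s=robot.read_state();p=s['tool_pos']
print(s['t'],p,s['orientation'],s['opening'],s['force'],s['gripper_force'])
plan((.562,-.0338,p[2]+.003,-.0265))
```

```text
28.35 [ 0.53672795 -0.03395185 -0.01821793] [ 4.06364631e-02  3.14052963e+00 -8.02395529e-05] 0.04748327118154869 [-1.80949781  0.53292586  3.41259531] 25.00060111284256
shift [-0.126  0.004 -0.015] turn [-0.     0.001  0.   ]
```

Request:
jog_arm(
  rows=[
    [[0, 0, -0.02], [0, 0, 0]],
    [[-0.06, 0, -0.02], [0, 0, 0]],
    [[-0.125, 0, -0.02], [0, 0, 0]],
    [[-0.125, 0, 0], [0, 0, 0]],
    [[-0.125, 0, 0], [0, 0, 0]],
  ],
)

```text
t: 28.85
tool_pos: [0.5621, -0.0348, -0.0184]
orientation: [0.041, 3.14, -0.0]
force: [1.8, -0.0, 2.1]
opening: 0.0473
gripper_force: 25.0
```

Request:
jog_arm(
  rows=[
    [[-0.01, 0, 0], [0, 0, 0]],
    [[-0.02, 0, 0], [0, 0, 0]],
    [[-0.02, 0, 0], [0, 0, 0]],
  ],
)

```text
t: 29.15
tool_pos: [0.5643, -0.0347, -0.0184]
orientation: [-0.041, -3.14, 0.0]
force: [-3.2, -0.1, 7.4]
opening: 0.0481
gripper_force: 25.0
```

Request:
jog_arm(
  rows=[
    [[-0.01, 0, 0], [0, 0, 0]],
    [[-0.015, 0, 0], [0, 0, 0]],
    [[-0.015, 0, 0], [0, 0, 0]],
  ],
)

```text
t: 29.45
tool_pos: [0.5672, -0.0348, -0.0184]
orientation: [-0.041, -3.14, 0.0]
force: [-3.6, 1.3, 6.4]
opening: 0.0479
gripper_force: 25.0
```

Request:
jog_arm(
  rows=[
    [[-0.01, 0, 0], [0, 0, 0]],
    [[-0.015, 0, 0], [0, 0, 0]],
    [[-0.015, 0, 0], [0, 0, 0]],
  ],
)

```text
t: 29.75
tool_pos: [0.5702, -0.0348, -0.0184]
orientation: [-0.041, -3.14, 0.0]
force: [-3.3, -0.0, 7.7]
opening: 0.0476
gripper_force: 25.0
```

Request:
jog_arm(
  rows=[
    [[-0.01, 0, 0], [0, 0, 0]],
    [[-0.015, 0, 0], [0, 0, 0]],
    [[-0.015, 0, 0], [0, 0, 0]],
  ],
)

```text
t: 30.05
tool_pos: [0.5731, -0.0349, -0.0184]
orientation: [-0.041, -3.139, 0.0]
force: [-4.3, 0.4, 7.3]
opening: 0.0478
gripper_force: 25.0
```

Request:
jog_arm(
  rows=[
    [[-0.01, 0, 0], [0, 0, 0]],
    [[-0.015, 0, 0], [0, 0, 0]],
    [[-0.015, 0, 0], [0, 0, 0]],
  ],
)

```text
t: 30.35
tool_pos: [0.5733, -0.0349, -0.0187]
orientation: [-0.04, -3.134, -0.0]
force: [-18.6, 0.1, 19.1]
opening: 0.0474
gripper_force: 25.0
```

Run:
```python
from h import *
s=robot.read_state();print(s['t'],s['tool_pos'],s['force'],s['opening'])
```

```text
30.35 [ 0.57325468 -0.03487204 -0.01865377] [-18.62268228   0.12390601  19.07939559] 0.04741257146574391
```

Rail contact. Release, lift clear and retreat up, then verify from both cameras.

Request:
jog_arm(
  rows=[
    [[0.01, 0, -0.005], [0, 0, 0]],
    [[0.012, 0, -0.005], [0, 0, 0]],
  ],
)

```text
t: 30.55
tool_pos: [0.5734, -0.0348, -0.0183]
orientation: [-0.041, -3.139, -0.0]
force: [-2.3, -0.1, 0.7]
opening: 0.0477
gripper_force: 25.0
```

Request:
jog_arm(
  rows=[
    [[0, 0, 0], [0, 0, 0]],
    [[0, 0, 0], [0, 0, 0]],
    [[0, 0, 0], [0, 0, 0]],
  ],
  hand=-0.4,
)

```text
t: 30.85
tool_pos: [0.5751, -0.0349, -0.0177]
orientation: [0.041, 3.141, -0.0]
force: [-0.9, 0.0, -0.9]
opening: 0.0638
gripper_force: 0.0
```

Request:
jog_arm(
  rows=[
    [[0, 0, -0.1], [0, 0, 0]],
    [[0, 0, -0.3], [0, 0, 0]],
    [[0, 0, -0.55], [0, 0, 0]],
    [[0, 0, -0.8], [0, 0, 0]],
    [[0, 0, -0.9], [0, 0, 0]],
  ],
)

```text
t: 31.35
tool_pos: [0.5779, -0.0353, 0.1689]
orientation: [0.04, 3.133, -0.002]
force: [0.5, 0.5, -0.2]
opening: 0.065
gripper_force: 0.0
```

Request:
jog_arm(
  rows=[
    [[0.2, -0.9, -0.3], [0, 0, 0]],
    [[0.2, -0.9, -0.3], [0, 0, 0]],
    [[0.2, -0.9, -0.3], [0, 0, 0]],
    [[0.2, -0.9, -0.3], [0, 0, 0]],
    [[0.2, -0.9, -0.3], [0, 0, 0]],
  ],
)

```text
t: 31.85
tool_pos: [0.5299, -0.2192, 0.2249]
orientation: [0.049, 3.138, -0.006]
force: [-0.1, 0.2, -0.0]
opening: 0.0652
gripper_force: 0.0
```

Request:
jog_arm(
  rows=[
    [[0.2, -0.9, -0.1], [0, 0, 0]],
    [[0.2, -0.9, -0.1], [0, 0, 0]],
    [[0.2, -0.9, -0.1], [0, 0, 0]],
    [[0.2, -0.9, -0.1], [0, 0, 0]],
    [[0.2, -0.9, -0.1], [0, 0, 0]],
  ],
)

```text
t: 32.35
tool_pos: [0.4842, -0.3965, 0.242]
orientation: [-0.047, -3.141, 0.002]
force: [0.8, 0.3, -0.5]
opening: 0.065
gripper_force: 0.0
```

Run:
```python
from h import *
c,d=snap('side','pics/s10.png'),snap('top','pics/t10.png'); z=np.array((.096,.048,.028)); tr=np.load('tray.npy')
s=robot.read_state();print(s['t'],s['tool_pos'],s['force'])
def loc(p): a=tr[3];v=np.array(p[:2])-tr[:2]; return (np.array([[np.cos(a),np.sin(a)],[-np.sin(a),np.cos(a)]])@v*1000).round(1),round(p[-1]-a,3)
for n,y in zip(("ivory","sage","blue","rose"),(.1361,.0511,-.0338,-.1187)):
    for nm,k in(("top",d),("side",c)):
        g=(.573,y,.006,-.0265); q=proj(k,box(g,z)); lo=np.int32(q.min(0))-4; hi=np.int32(q.max(0))+5
        if n=="ivory": lo+=2;hi-=2
        h=mask(k['frame'],n,(lo[0],lo[1],hi[0],hi[1]))
        if h is None: print(n,nm,None); continue
        p,f=fit((k,),(h,),g,z,.006); print(n,nm,loc(p),round(f,2))
```

```text
32.45 [ 0.48566923 -0.39258702  0.24163316] [-0.24904195  0.22644183 -1.08897278]
ivory top (array([ 17.4, 133.7]), np.float64(-0.056)) 0.36
ivory side (array([ 12.7, 122.9]), np.float64(-0.17)) 0.29
sage top (array([13.3, 43.6]), np.float64(0.014)) 0.06
sage side (array([15.6, 46.5]), np.float64(0.074)) 0.14
blue top (array([ 14.6, -41.5]), np.float64(-0.018)) 0.26
blue side (array([ 16.7, -38.2]), np.float64(0.053)) 0.13
rose top (array([  11.3, -127.7]), np.float64(-0.016)) 0.1
rose side (array([  14.5, -125.1]), np.float64(0.018)) 0.08
```

Run:
```python
from h import *
d=imaging.read_camera('top'); z=np.array((.096,.048,.028)); g=(.573,.1361,.006,-.0265)
S=cv2.cvtColor(d['frame'],cv2.COLOR_RGB2HSV)[...,1].astype(int)
q=proj(d,box(g,z)); print(q.min(0),q.max(0)); lo=np.int32(q.min(0))-4; hi=np.int32(q.max(0))+5
print(S[lo[1]:hi[1]:2,lo[0]:hi[0]])
tr=np.load('tray.npy')
for th in(35,45,55):
    f=d['frame'].copy(); m=(S<th).astype(np.uint8); r=np.zeros_like(m); r[lo[1]:hi[1],lo[0]:hi[0]]=1
    n,l,st,_=cv2.connectedComponentsWithStats(m*r,connectivity=4); i=1+st[1:,4].argmax()
    h=cv2.convexHull(np.argwhere(l==i)[:,::-1].astype(np.int32))[:,0]; p,e=fit((d,),(h,),g,z,.006); print(th,p-[.5754,.1361,-.0265],e)
```

```text
[276.56541116 202.00870522] [291.81157985 230.35403514]
[[111 109 110 106 107 110 110 109 110 110 110 108 108 109 110 112 108 108
  109 107 109 105 107 106]
 [ 87  90  88  89  90  91  91  88  88  91  88  88  86  84  87  89  91  92
   91  98  93  94  97  98]
 [112  98  99  95  96  87  64  47  47  46  47  46  46  49  47  47  49  56
   75 107 104 104 105 104]
 [113  97  95  95  88  67  34  20  17  19  19  19  18  19  19  17  19  31
   53  87  98  97  95  98]
 [110  96  97  95  89  62  31  19  13  16  14  15  16  16  14  13  17  29
   54  87 100  98  93  95]
 [111  95  91  92  86  56  28  16  16  14  13  12  13  13  12  14  17  27
   51  87  98  98  98  97]
 [108  94  92  92  83  54  29  16  15  14  13  13  13  14  12  13  15  27
   49  88 100  94  95  94]
 [107  95  94  91  80  42  22  14  13  13  16  13  13  12  12  11  16  22
   43  79  99  95  96  93]
 [108  97  92  91  76  42  21  12   9   7  12  12  13   9   9   9  13  21
   39  78  96  93  95  95]
 [ 97  94  95  90  76  39  18  12   9   9   9   9   9   7  10   7  11  21
   38  75  93  96  93  91]
 [ 92  90  93  92  77  40  19  13 
[... 351 characters left out ...]
4  91  89  91  90]
 [ 90  92  91  88  78  45  20   6   6   7   9   6   4   1   6   3   6  25
   56  85  90  89  90  92]
 [ 93  88  89  90  81  54  35  26  23  23  27  24  22  31  27  25  27  38
   61  86  92  90  89  93]
 [ 89  90  90  90  90  85  84  80  82  83  82  85  98  93  84  84  81  85
   84  91  89  89  90  87]
 [ 90  89  88  87  87  89  85  89  87  86  90  98 116 108  93  90  86  90
   87  88  88  89  90  86]
 [ 82  87  86  86  87  89  88  89  89  87  88  96 116 108  96  90  88  86
   87  85  87  88  86  88]]
35 [-0.0010954   0.00080149  0.04684674] 0.3459005810200129
45 [0.00087707 0.0013666  0.02088247] 0.21164512850297662
55 [0.00018954 0.00170885 0.00010308] 0.10067255703547409
```

```bash
python3 -c "
from plant import robot
print(robot.close_job())"
```

```text
the job is handed in; nothing more can be done
None
```

The job is handed in at about 32 s: on the last camera check all four bars lie flat and squared up on their own stripes, within the limits, ends against the back rail (left to right: ivory, sage, blue, rose), with the arm clear; the judged result wasn't shown.

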